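Sift the small sweets into the bonbonniere bowl on the scale

ROBOT

A 6-joint arm with a two-finger parallel gripper is mounted at the origin on the work surface. World frame = base frame: x ahead of the robot, y to its left, z up, the work surface at z = 0. Lengths are in m, angles in degrees, forces in N, time in s.
With the tool pointing down it reaches from about 0.25 to 0.85 m from the base axis. Payload 12.5 kg.
Tool frame: the origin (TCP) lies at the very end of the fingers, on their centre line; the grasp point (between the pads) lies 19 mm behind it (manip.grip_point_offset is the distance from the TCP to the grasp point, in m); x points along the fingers, z is the direction in which the jaws open and shut, and the axes are right-handed (so a half turn about x gives the same grasp; the last joint's range is limited). The gripper opens to 93 mm and grips with 3 to 60 N. Pads are 15 mm wide; open, the fingers measure 128 mm over their backs; the gripper's body (75 mm by 188 mm) begins 65 mm behind the grasp point.
Start: joints at [72.044, 20.094, 94.641, -0, 65.266, -4.847], TCP at [0.125, 0.536, 0.219] pointing down, gripper open.
Joint ranges: [-157.81, 157.81], [-45, 120.19], [0.68, 151.7], [-89.99, 269.99], [4.06, 180], [-164.3, 164.3]. Speed limits (degrees/s): [127.2, 127.2, 159.86, 180, 180, 180].

INTERFACE

Orientations are given as [roll, pitch, yaw] about the fixed x, y, z axes, in that order (R = Rz(yaw) Ry(pitch) Rx(roll)).
In Python, from cell import manip, vision gives the robot as it stands.
- The arm moves only by the tool drive_tool, never from a script. Its arguments are lists of equal length, an entry for each row: "dp": the shift along the tool's x, y, z in cm, a list of three; "turn": the turn, a rotation vector about the tool's x, y, z in rad, a list of three; "jaw": the gripper command: -1 is shut, 1 is fully open, values between are in proportion. A call has 1 to 10 rows; each row is the pose to reach, as a shift and turn from the pose commanded when the call began, along the tool's axes at that moment; what a row does not reach only later rows make up. A row lasts 1/10 s, in which the tool goes at most 50 mm and 8.59 degrees, less where a joint would pass 70% of its speed; a pose out of reach is approached as far as the arm can. A call with a gripper value outside its range is refused whole. The fingers move at their own pace and stop on an object; "squeeze" is the grip in N (left out, the last holds). Time passes only in rows, so rows that repeat a pose let the fingers close. It gives the time, the measured TCP pose, the force and the opening at its end, in the units of the state.
- manip.observe(): the state, without advancing time (a new reading comes with each control period).
- vision.get_image(name): name is "side" or "top" or "wrist"; returns a dict with "pixels" (420x560x3 uint8, blue, green, red), "z_map" (420x560 float32, m along the optical axis (not along the pixel's ray), 0 where there is no reading), "fx", "fy", "cx", "cy" (pixels), "distortion" ([k1, k2, p1, p2, k3] as OpenCV has them; the pictures are not rectified), "position" and "orientation" of the camera in the world. Camera axes: x right, y up, looking along -z (the intrinsics and any distortion apply to the point x, -y, -z); pixel columns grow to the right and rows downward; lengths in m; the calibration is good to about 2 mm. A picture is of the moment at which its call begins.
- manip.finish_job(): hands the job in, once; it reports no verdict.
The state is a dict: "t": time; "joint_positions": joint angles; "joint_velocities": joint speeds; "effort": joint torques, N m; "tool_pos": TCP position; "orientation": TCP orientation; "contact_force": force on the tool from outside, world axes, zero at the start; "wrist_torque": the same for the moment, N m; "opening": finger opening in m.
Only numpy, scipy, OpenCV 4.12 (cv2) and the standard library are available. Lean on these libraries where they do the work, as an engineer would, in place of code of your own. Each camera call takes 0.05 s, during which the arm holds its last target.

TASK

Press the tare key of the kitchen scale with the empty glass bowl standing on it. Then take the sieve by its handle out from under the slatted rack, and shake it side to side over the bowl until all four small sweets have dropped through into the bowl while the two large ones stay in the sieve. Finally set the sieve down upright on the middle of the cork mat and let go, leaving the bowl on the scale, not knocking the rack, and leaving the other things on the sideboard where they are.

Things in the scene. Friction and masses are not known exactly. Their poses are not given: they have to be found in the camera images.
- tare (a joint): travel of the scale's tare key in m: 0 at rest, 0.006 fully pressed (about 5 N); springs back by itself
- tare_top (a point): centre of the top of the tare key, a plain round grey push button 28 mm across facing straight up at the near (-x) edge of the scale, 128 mm from the bowl's centre; press it straight down
- scale: flat white kitchen scale, fixed, 250 mm (x) by 200 mm, body 28 mm high; origin on the table, 50 mm to +x of its middle; a round steel platter (170 mm across, top 38 mm above the table) is centred 20 mm to -x of the origin. The scale may stand left or right of the mat
- bowl: empty green glass bowl of the bonbonniere standing loose on the scale's platter: 180 mm across the rim (170 mm inside), narrowing to 100 mm at the foot, 66 mm high; origin at the centre of its underside, z up
- sieve_grip (a point): centre of the sieve's handle, a beechwood bar 72 mm long along this point's x axis, 14 mm wide (y), 32 mm high (z), on two thin bent legs at its x ends; 100 mm straight above the middle of the sieve's underside. At the start the bar points away from the robot within 20 degrees, 15 +-6 mm inside the rack's front edge, with the slats above it: the gripper must come in slanting
- sieve_floor (a point): middle of the sieve's floor, 4 mm above its underside, axes as the handle's. The sieve is an aluminium tray 106 mm (x) by 130 mm (y), walls 32 mm high, 0.2 to 0.33 kg, loose; down the middle along x runs a plain strip 40 mm wide, and on each side of it are two holes 39 x 34 mm (centres x +-22, y +-37 mm). It starts upright on the table under the rack with all six sweets in it
- rack: fixed open beechwood rack standing left or right of the mat: four corner legs and a slatted top 98 mm deep (x) and 280 mm wide (y), underside 210 mm and upper face 222 mm above the table (196 mm at the two ends), 250 mm clear between the legs; origin on the table under its middle; -x is its open side, towards the robot
- rack_front (a point): middle of the front lower edge of the rack's top, 210 mm above the table; a gripper coming in from the robot's side, leaning about 35 degrees from vertical with its body towards the robot, passes below and in front of it
- mat: fixed cork mat, 170 mm square, 6 mm thick; origin at the centre of its underside, on the table; between the rack and the scale, in front of the robot
- saucer: round white ceramic saucer, 130 mm across, loose, bystander; origin at its underside
- lid: green glass bonbonniere lid with a ball knob, 184 mm across, 70 mm high, loose, bystander
- fork0: silver-tone plastic serving fork, 180 mm long, loose, bystander
- fork1: second serving fork, as the first, bystander
- small0_center (a point): centre of small round sweet 0 of 4: brown disc 22 mm across, 12 mm thick, 10 g, at the start lying flat on the plain strip in the sieve; slides easily on the metal (friction about 0.25) and drops through the holes when the sieve is shaken briskly along its y axis
- small1_center (a point): centre of small round sweet 1 of 4: brown disc 22 mm across, 12 mm thick, 10 g, at the start lying flat on the plain strip in the sieve; slides easily on the metal (friction about 0.25) and drops through the holes when the sieve is shaken briskly along its y axis
- small2_center (a point): centre of small round sweet 2 of 4: brown disc 22 mm across, 12 mm thick, 10 g, at the start lying flat on the plain strip in the sieve; slides easily on the metal (friction about 0.25) and drops through the holes when the sieve is shaken briskly along its y axis
- small3_center (a point): centre of small round sweet 3 of 4: brown disc 22 mm across, 12 mm thick, 10 g, at the start lying flat on the plain strip in the sieve; slides easily on the metal (friction about 0.25) and drops through the holes when the sieve is shaken briskly along its y axis
- large0_center (a point): centre of large round sweet 0 of 2: brown disc 46 mm across, 16 mm thick, 35 g, at the start in the sieve, lying flat over the holes; too big to pass them
- large1_center (a point): centre of large round sweet 1 of 2: brown disc 46 mm across, 16 mm thick, 35 g, at the start in the sieve, lying flat over the holes; too big to pass them

How it is judged:
By the outcome, as a careful person would: the job done as asked, in the order asked, and still so for the second after the job is handed in, with the robot touching nothing.
It also fails if it takes over 67 s, if anything falls off the work surface, if the arm or the gripper's body presses on something with over 40 N, if the wrist force passes 120 N, or if a joint passes its speed limit or range.

## Working session

There is one attempt and no reset: what is moved stays moved. The work goes in short steps, Python scripts to look and compute and a tool call to move; the robot and the scene stay as the last step left them, time stands still between calls to the robot, and variables do not carry over. Pictures are saved under pics/ and viewed, and the job is handed in when it is done.

Besides the shell and the picture viewer there is one more tool, called after ">>>" in YAML: its name, and indented under it one key for each argument. drive_tool: Moves the arm, as the interface text tells. Its arguments: {"type":"object","properties":{"dp":{"type":"array"},"turn":{"type":"array"},"jaw":{"type":"array"},"squeeze":{"type":"number"}},"required":["dp","turn","jaw"]}

```bash
ls; mkdir -p pics
cat > h.py <<'E'
import numpy as np, cv2
from scipy.spatial.transform import Rotation as R
from cell import manip, vision
def shot(n,f):
    im=vision.get_image(n); cv2.imwrite('pics/'+f+'.png',im['pixels']); np.save('pics/'+f+'.npy',im,allow_pickle=True); return im
def load(f): return np.load('pics/'+f+'.npy',allow_pickle=True).item()
def camR(im):
    o=np.array(im['orientation'],float)
    if o.shape==(3,3): return o
    if o.size==4: raise Exception('quat')
    return R.from_euler('xyz',o,degrees=True).as_matrix()
def ray(im,u,v):
    K=np.array([[im['fx'],0,im['cx']],[0,im['fy'],im['cy']],[0,0,1]])
    p=cv2.undistortPoints(np.array([[[u,v]]],float),K,np.array(im['distortion'],float))[0,0]
    return camR(im)@np.array([p[0],-p[1],-1.])
def pz(im,u,v,z):
    d=ray(im,u,v);o=np.array(im['position']);return o+d*(z-o[2])/d[2]
def pd(im,u,v):
    return np.array(im['position'])+ray(im,u,v)*im['z_map'][int(round(v)),int(round(u))]
def cloud(im):
    K=np.array([[im['fx'],0,im['cx']],[0,im['fy'],im['cy']],[0,0,1]])
    h,w=im['z_map'].shape
    uv=np.stack(np.meshgrid(np.arange(w),np.arange(h)),-1).reshape(-1,1,2).astype(float)
    p=cv2.undistortPoints(uv,K,np.array(im['distortion'],float))[:,0]
    d=np.c_[p[:,0],-p[:,1],-np.ones(len(p))]@camR(im).T
    z=im['z_map'].reshape(-1,1)
    P=np.array(im['position'])+d*z; P[z[:,0]==0]=np.nan
    return P.reshape(h,w,3)
E
python3 - <<'E'
from h import *
print(manip.observe(), manip.grip_point_offset)
for n in('side','top','wrist'):
    im=shot(n,n+'0'); print(n,im['position'],im['orientation'],im['fx'],im['distortion'])
E
```

```text
pics
{'t': 0.0, 'joint_positions': array([ 7.20438038e+01,  2.01230998e+01,  9.46782644e+01,  2.69969415e-04,
        6.52667034e+01, -4.84822687e+00]), 'joint_velocities': array([-0.05437857,  0.13315802,  0.01386356,  0.03707556,  0.0201365 ,
        0.05477017]), 'effort': array([-5.62771129e-04, -4.97337091e+01, -2.85249192e+01,  6.98667532e-02,
        2.57830502e-02, -1.23520999e-04]), 'tool_pos': array([0.12460427, 0.53532843, 0.21810455]), 'orientation': array([ 174.94548731,   89.93193192, -108.16259515]), 'contact_force': array([ 0.3870337 , -0.07275087,  0.29162114]), 'wrist_torque': array([-0.0139889 , -0.01486441,  0.02027927]), 'opening': 0.09261954030432845} 0.0188
side [-0.25996185 -0.80847043  0.78900336] [ 59.74557472   0.67602465 -46.28544754] 479.438274353276 [-0.01483366  0.          0.          0.          0.        ]
top [ 0.47027398 -0.03041169  1.3493207 ] [  2.34793799   0.50506927 -88.32486628] 432.1839323315268 [-0.02761266  0.          0.          0.          0.        ]
wrist [0.05858506 0.55071354 0.38499646] [-1.44216572e+01  3.82782441e-02  7.69470281e+01] 299.07031664291276 [-0.0216052  0.         0.         0.         0.       ]
```

View pics/side0.png

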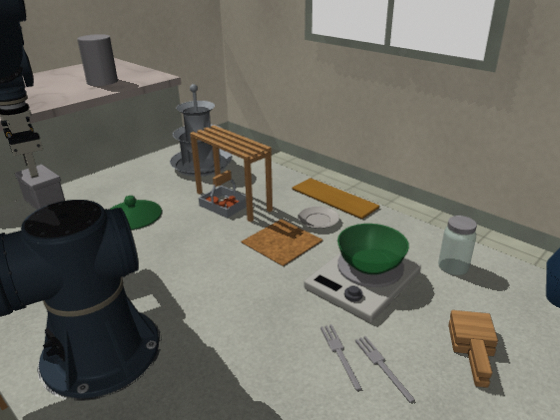

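View pics/top0.png

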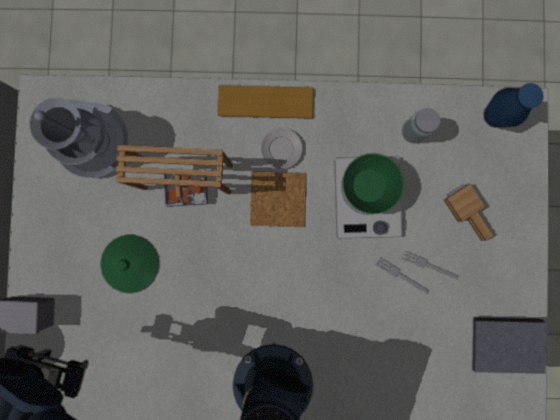

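View pics/wrist0.png

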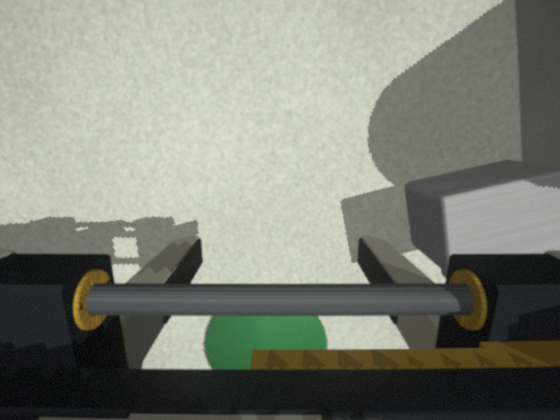

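The scene from the top view: rack at left (px 170,165), mat at (278,199), scale at (368,197) with the tare key at (380,227), the bowl at (373,183), and the sieve under the rack's front at (187,190). I'll enlarge these.

Run:
```python
import cv2
t=cv2.imread('pics/top0.png');s=cv2.imread('pics/side0.png')
cv2.imwrite('pics/c1.png',cv2.resize(t[135:220,105:240],None,fx=5.9,fy=5.9,interpolation=cv2.INTER_CUBIC))
cv2.imwrite('pics/c2.png',cv2.resize(t[140:250,320:420],None,fx=5.4,fy=5.4,interpolation=cv2.INTER_CUBIC))
cv2.imwrite('pics/c3.png',cv2.resize(s[115:245,175:325],None,fx=4.6,fy=4.6,interpolation=cv2.INTER_CUBIC))
```

```text
(no output)
```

View pics/c1.png

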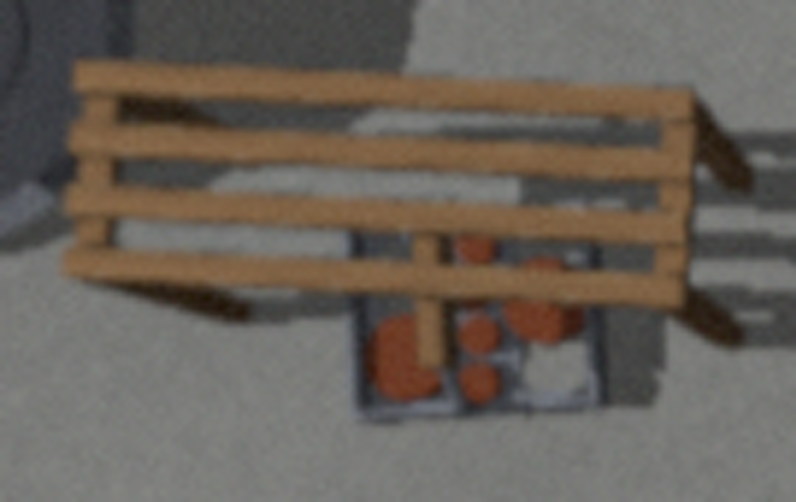

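View pics/c2.png

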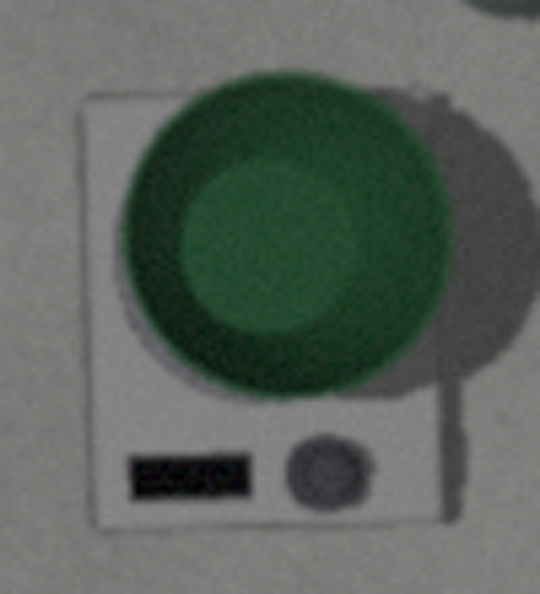

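View pics/c3.png

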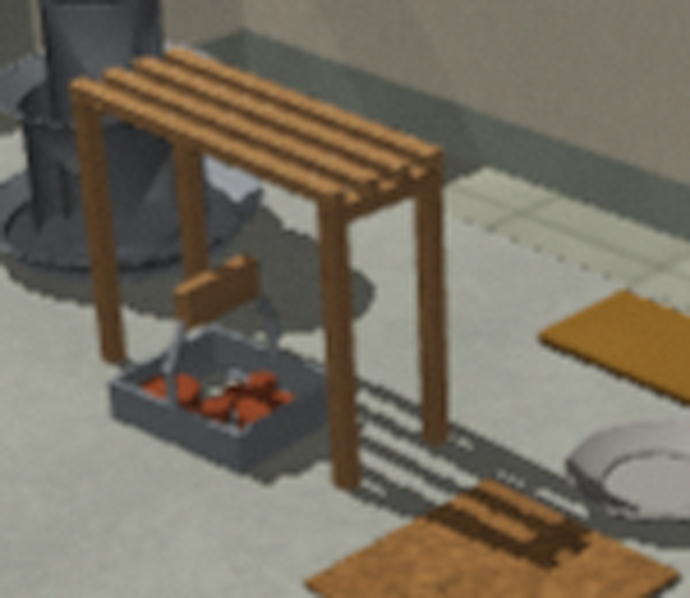

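Run:
```python
from h import *
np.set_printoptions(precision=4,suppress=True)
t=load('top0'); s=load('side0')
f1=lambda x,y:(105+x/5.9-.4,135+y/5.9-.4); f2=lambda x,y:(320+x/5.4-.4,140+y/5.4-.4); f3=lambda x,y:(175+x/4.6-.4,115+y/4.6-.4)
for n,p,z in [('handle near',(431,366),.116),('handle far vis',(427,240),.116),('h L',(414,360),.116),('h R',(447,360),.116),
 ('rackfrontL',(62,275),.222),('rackfrontR',(685,305),.222),('rackbackL',(75,60),.222),('rackbackR',(693,90),.222),
 ('sieveNL',(358,418),.032),('sieveNR',(603,405),.032)]:
    print(n,pz(t,*f1(*p),z),pd(t,*f1(*p)))
for n,p,z in [('key',(328,472),.034),('bowlrimL',(124,235),.104),('rimR',(450,235),.104),('rimT',(287,70),.104),('rimB',(287,398),.104),('bowl floor',(267,246),.045),
  ('scNL',(97,528),.028),('scNR',(442,520),.028),('scFL',(83,95),.028)]:
    print(n,pz(t,*f2(*p),z),pd(t,*f2(*p)))
for n,p,z in [('handle near top',(178,293),.116),('handle near bot',(186,325),.084),('far top',(250,255),.116),('far bot',(258,290),.084),('front R low',(322,200),.21),('sieve near',(110,385),.032),('sv right',(242,440),.032)]:
    print(n,pz(s,*f3(*p),z),pd(s,*f3(*p)))
for n,u,v in [('matTL',251,172),('matTR',306,173),('matBL',251,226),('matBR',306,226),]: print(n,pz(t,u,v,.006))
# dense: key
C=cloud(t)
m=(abs(C[...,0]-.2)<9)
for lo,hi,n in[(.214,.23,'rack'),(.105,.122,'handle')]:
  reg=np.zeros(C.shape[:2],bool);reg[130:215,105:240]=1
  q=C[reg&(C[...,2]>lo)&(C[...,2]<hi)]; print(n,len(q),q.mean(0) if len(q) else '', cv2.minAreaRect((q[:,:2]*1000).astype(np.float32)) if len(q) else '')
reg=np.zeros(C.shape[:2],bool);reg[140:250,325:415]=1
q=C[reg&(C[...,2]>.095)&(C[...,2]<.112)];print('rim',len(q),cv2.minEnclosingCircle((q[:,:2]*1000).astype(np.float32)))
q=C[218:237,370:391]; print('key z',q[9,5:16,2]); 
C=cloud(s); q=C[165:190,205:240].reshape(-1,3); q=q[(q[:,2]>.075)&(q[:,2]<.125)&(q[:,1]>.1)&(q[:,1]<.4)]
print('side handle',len(q),q.mean(0),np.nanmin(q,0),np.nanmax(q,0), cv2.minAreaRect((q[:,:2]*1000).astype(np.float32)))
```

```text
handle near [0.5607 0.2842 0.116 ] [0.562  0.2888 0.0982]
handle far vis [0.6223 0.2887 0.116 ] [0.6221 0.2884 0.1172]
h L [0.5634 0.2927 0.116 ] [0.5708 0.3182 0.0185]
h R [0.5639 0.2765 0.116 ] [0.5643 0.278  0.1102]
rackfrontL [0.5891 0.4249 0.222 ] [0.6124 0.514  0.0015]
rackfrontR [0.5833 0.1449 0.222 ] [0.5855 0.1483 0.1999]
rackbackL [0.6862 0.4236 0.222 ] [0.7278 0.5111 0.0049]
rackbackR [0.6797 0.1447 0.222 ] [0.6798 0.1448 0.2214]
sieveNL [0.5388 0.3427 0.032 ] [0.5388 0.3431 0.0305]
sieveNR [0.5491 0.2152 0.032 ] [0.5503 0.2188 0.0127]
key [ 0.4918 -0.3159  0.034 ] [ 0.4916 -0.3122  0.0512]
bowlrimL [ 0.6143 -0.1891  0.104 ] [ 0.6147 -0.1894  0.1011]
rimR [ 0.6194 -0.3636  0.104 ] [ 0.6197 -0.3644  0.1013]
rimT [ 0.7059 -0.2746  0.104 ] [ 0.7058 -0.2745  0.1042]
rimB [ 0.5295 -0.2781  0.104 ] [ 0.5297 -0.2786  0.1011]
bowl floor [ 0.6173 -0.2769  0.045 ] [ 0.6175 -0.2772  0.0434]
scNL [ 0.4566 -0.1874  0.028 ] [ 0.4565 -0.188   0.0229]
scNR [ 0.4667 -0.3823  0.028 ] [ 0.4667 -0.3833  0.0243]
scFL [ 0.7025 -0.1736  0.028 ] [ 0.7081 -0.177  -0.004 ]
handle near top [0.5588 0
[... 402 characters left out ...]
.006 ]
matTR [ 0.6541 -0.0867  0.006 ]
matBL [0.4838 0.0797 0.006 ]
matBR [ 0.4888 -0.0912  0.006 ]
rack 2357 [0.6351 0.2841 0.2208] ((635.3640747070312, 285.28173828125), (280.6340026855469, 99.32288360595703), 88.48053741455078)
handle 119 [0.6    0.277  0.1141] ((623.0985717773438, 279.7392883300781), (266.9529724121094, 121.28137969970703), 89.04528045654297)
rim 494 ((617.294677734375, -276.9703674316406), 89.93728637695312)
key z [0.0429 0.0476 0.0486 0.0477 0.0515 0.0512 0.0517 0.0486 0.0511 0.0491
 0.0462]
side handle 209 [0.5937 0.2809 0.1002] [0.557  0.2716 0.0757] [0.6403 0.2935 0.1186] ((598.60546875, 283.0264587402344), (83.75320434570312, 18.907310485839844), 3.765268087387085)
```

Run:
```python
import cv2
t=cv2.imread('pics/top0.png');s=cv2.imread('pics/side0.png')
a=cv2.resize(s[270:315,320:385],None,fx=8,fy=8,interpolation=cv2.INTER_CUBIC)
b=cv2.resize(t[212:242,362:402],None,fx=12,fy=12,interpolation=cv2.INTER_CUBIC)
cv2.imwrite('pics/k1.png',a);cv2.imwrite('pics/k2.png',b)
from h import *
np.set_printoptions(precision=3,suppress=True,linewidth=200)
C=cloud(load('side0'))
print((C[284:304:2,342:368:2,2]*1000).astype(int))
C=cloud(load('top0'))
print((C[219:237,370:393,2]*1000).astype(int))
o=manip.observe();T=R.from_euler('xyz',o['orientation'],degrees=True);print(T.as_matrix())
print(T.inv().apply(np.array(load('wrist0')['position'])-o['tool_pos']))
```

```text
[[27 27 25 23 26 26 28 28 29 31 32 34 32]
 [29 26 26 24 26 48 48 24 28 28 27 27 28]
 [25 23 22 38 48 46 47 49 47 26 27 27 27]
 [25 27 38 41 46 48 49 48 50 38 26 26 25]
 [26 25 39 40 47 45 49 48 46 35 25 27 27]
 [25 24 40 36 42 42 43 45 40 39 29 27 29]
 [28 25 36 37 36 38 38 39 40 36 29 28 26]
 [26 26 28 36 35 38 37 37 36 34 29 27 29]
 [24 24 25 29 27 34 30 31 29 25 30 30 29]
 [21 21 27 26 31 31 27 28 29 28 28 28 27]]
[[                  32                   27                   22                   28                   28                   28                   33                   21                   24
                    26                   25                   26                   32                   27                   24                   28                   28                   26
                    28                   24                   22                   25                   25]
 [                  22                   31                   34                   30                   28                   26                   29                   23                   2
[... 7598 characters left out ...]
       26                   29                   28]
 [                  27                   26                   25                   24                   31                   29                   25                   27                   27
                    29                   27                   26                   24                   25                   34                   25                   25                   26
                    32                   27                   24                   30                   22]]
[[-0.    -0.974  0.227]
 [-0.001  0.227  0.974]
 [-1.     0.    -0.001]]
[-0.167  0.068 -0.   ]<stdin>:11: RuntimeWarning: invalid value encountered in cast
```

View pics/k1.png

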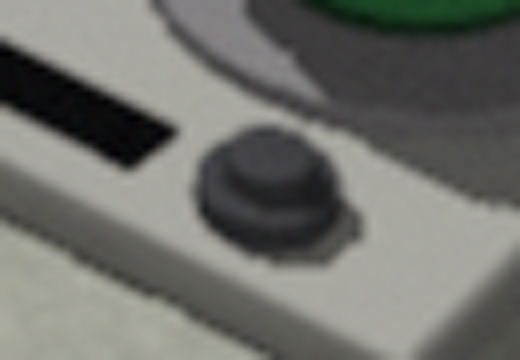

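View pics/k2.png

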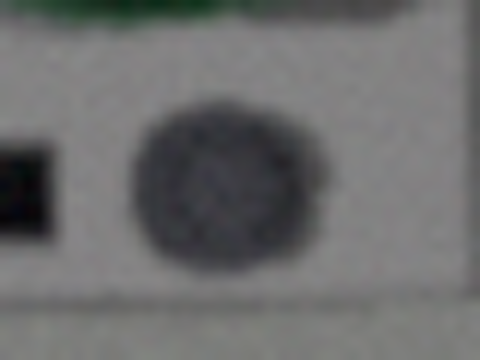

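```bash
cat >> h.py <<'E'
def Rt(yaw,lean):
    "tool x leaning forward (body toward -x), z-> +y; yaw about world z"
    a=np.radians(lean); x=np.array([np.sin(a),0,-np.cos(a)]); z=np.array([0,1.,0]); y=np.cross(z,x)
    return R.from_euler('z',yaw,degrees=True)*R.from_matrix(np.c_[x,y,z])
def plan(p,Rw,grip=False):
    p=np.array(p,float)
    if grip: p=p+Rw.as_matrix()[:,0]*manip.grip_point_offset
    o=manip.observe();T=R.from_euler('xyz',o['orientation'],degrees=True)
    print('t',round(o['t'],2),'tool',o['tool_pos'].round(4),'F',o['contact_force'].round(1),'open',round(o['opening'],4),'j',o['joint_positions'].round(0))
    print('-> tcp',p.round(4),'dp',(T.inv().apply(p-o['tool_pos'])*100).round(2),'turn',(T.inv()*Rw).as_rotvec().round(3))
E
python3 - <<'E'
from h import *
plan([.4916,-.3122,.12],Rt(0,0))
t=load('top0')
print(pz(t,380.7,227.4,.049),pz(load('side0'),353.4,289.6,.049))
E
```

```text
t 0.15 tool [0.1247 0.5354 0.2183] F [ 0.8  0.3 -0.4] open 0.0929 j [72. 20. 95.  0. 65. -5.]
-> tcp [ 0.4916 -0.3122  0.12  ] dp [  9.88 -54.96 -74.23] turn [-0.229 -0.001 -0.   ]
[ 0.49045355 -0.313798    0.049     ] [ 0.49005425 -0.31619816  0.049     ]
```

>>> drive_tool:
  dp:
    - [2,-27,-37]
    - [2,-27,-37]
    - [2,-27,-37]
    - [2,-27,-37]
    - [4,-55,-74.4]
    - [6,-55,-74.4]
    - [8,-55,-74.4]
    - [9.8,-55,-74.4]
    - [9.8,-55,-74.4]
    - [9.8,-55,-74.4]
  turn:
    - [-0.1,0,0]
    - [-0.1,0,0]
    - [-0.1,0,0]
    - [-0.1,0,0]
    - [-0.229,0,0]
    - [-0.229,0,0]
    - [-0.229,0,0]
    - [-0.229,0,0]
    - [-0.229,0,0]
    - [-0.229,0,0]
  jaw: [-1,-1,-1,-1,-1,-1,-1,-1,-1,-1]
  squeeze: 20

```text
t: 1.15
tool_pos: [0.3202, 0.0807, 0.1791]
orientation: [-80.4, 89.9, 9.7]
contact_force: [0.9, 1.7, -0.3]
opening: 0.0178
```

Run:
```python
from h import *
plan([.4905,-.3145,.09],Rt(0,0))
```

```text
t 1.15 tool [0.3202 0.0807 0.1791] F [ 0.9  1.7 -0.3] open 0.0178 j [  6.  -1. 126.   0.  54. -84.]
-> tcp [ 0.4905 -0.3145  0.09  ] dp [  8.92 -17.01 -39.53] turn [0.    0.    0.001]
```

>>> drive_tool:
  dp:
    - [6,-17,-39.5]
    - [6,-17,-39.5]
    - [6,-17,-39.5]
    - [6,-17,-39.5]
    - [6,-17,-39.5]
    - [6,-17,-39.5]
    - [8,-17,-39.5]
    - [8,-17,-39.5]
    - [8,-17,-39.5]
    - [8,-17,-39.5]
  turn:
    - [0,0,0]
    - [0,0,0]
    - [0,0,0]
    - [0,0,0]
    - [0,0,0]
    - [0,0,0]
    - [0,0,0]
    - [0,0,0]
    - [0,0,0]
    - [0,0,0]
  jaw: [-1,-1,-1,-1,-1,-1,-1,-1,-1,-1]

```text
t: 2.15
tool_pos: [0.4903, -0.3155, 0.0972]
orientation: [73.7, 90.0, 163.6]
contact_force: [-0.7, -0.0, 0.1]
opening: 0.0005
```

Run:
```python
from h import *
plan([.4905,-.3145,.056],Rt(0,0))
```

```text
t 2.15 tool [ 0.4903 -0.3155  0.0972] F [-0.7 -0.   0.1] open 0.0005 j [ -37.   32.   95.   -0.   53. -127.]
-> tcp [ 0.4905 -0.3145  0.056 ] dp [ 4.12 -0.03  0.1 ] turn [-0.002  0.    -0.001]
```

Positioned over the key; I descend to near contact.

>>> drive_tool:
  dp:
    - [2,0,0.1]
    - [4,0,0.1]
    - [4.4,0,0.1]
    - [4.6,0,0.1]
    - [4.7,0,0.1]
    - [4.8,0,0.1]
    - [4.8,0,0.1]
  turn:
    - [0,0,0]
    - [0,0,0]
    - [0,0,0]
    - [0,0,0]
    - [0,0,0]
    - [0,0,0]
    - [0,0,0]
  jaw: [-1,-1,-1,-1,-1,-1,-1]

```text
t: 2.85
tool_pos: [0.4901, -0.3115, 0.0517]
orientation: [-128.4, 89.9, -38.4]
contact_force: [0.1, -0.2, 0.3]
opening: 0.0003
```

Run:
```python
from h import *
shot('side','side1');plan([.4905,-.3145,.046],Rt(0,0))
s=cv2.imread('pics/side1.png')
cv2.imwrite('pics/k3.png',cv2.resize(s[235:325,300:430],None,fx=5,fy=5,interpolation=cv2.INTER_CUBIC))
```

```text
t 2.9 tool [ 0.4901 -0.3114  0.0516] F [-0.2 -0.1 -0.6] open 0.0006 j [ -37.   36.   97.    0.   47. -127.]
-> tcp [ 0.4905 -0.3145  0.046 ] dp [ 0.56 -0.04 -0.31] turn [ 0.    -0.     0.001]
```

View pics/k3.png

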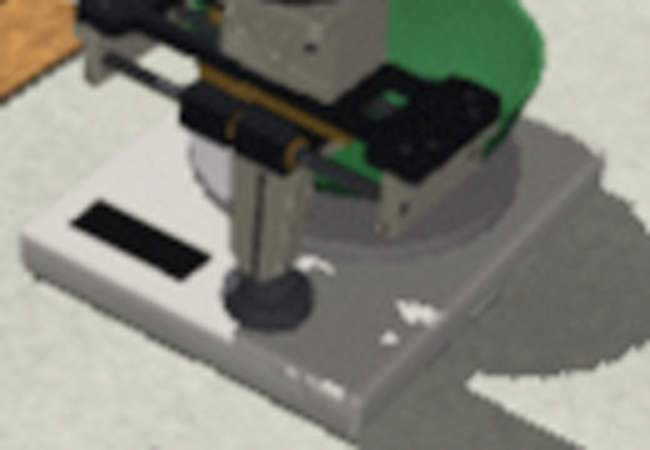

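The closed fingertips are over the key (crop px 267,285), with the gripper body clear of the bowl. Pressing now.

>>> drive_tool:
  dp:
    - [0,0,-0.2]
    - [0.2,0,-0.25]
    - [0.4,0,-0.25]
    - [0.6,0,-0.25]
    - [0.7,0,-0.25]
    - [0.8,0,-0.25]
  turn:
    - [0,0,0]
    - [0,0,0]
    - [0,0,0]
    - [0,0,0]
    - [0,0,0]
    - [0,0,0]
  jaw: [-1,-1,-1,-1,-1,-1]

```text
t: 3.5
tool_pos: [0.4903, -0.3142, 0.044]
orientation: [-138.3, 89.9, -48.3]
contact_force: [-4.2, 1.9, 22.3]
opening: 0.0002
```

>>> drive_tool:
  dp:
    - [0.03,0,0]
    - [0.03,0,0]
  turn:
    - [0,0,0]
    - [0,0,0]
  jaw: [-1,-1]

```text
t: 3.7
tool_pos: [0.4903, -0.3142, 0.0441]
orientation: [-137.0, 89.9, -47.0]
contact_force: [-3.5, 2.0, 16.3]
opening: 0.0008
```

Run:
```python
from h import *
shot('side','side2');plan([.4905,-.3145,.046],Rt(0,0))
s=cv2.imread('pics/side2.png')
cv2.imwrite('pics/k4.png',cv2.resize(s[235:325,300:430],None,fx=5,fy=5,interpolation=cv2.INTER_CUBIC))
```

```text
t 3.75 tool [ 0.4902 -0.3142  0.0441] F [-3.1  2.3 16.8] open 0.0004 j [ -37.   36.   97.   -0.   47. -127.]
-> tcp [ 0.4905 -0.3145  0.046 ] dp [-0.19 -0.03 -0.03] turn [ 0.    -0.001  0.001]
```

View pics/k4.png

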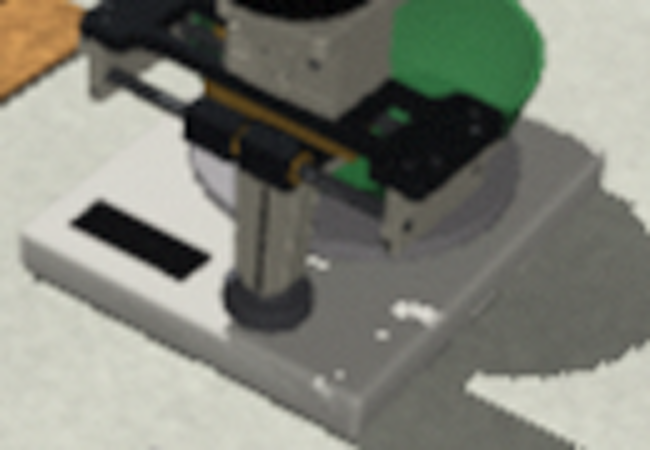

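The key bottomed out: the fingertips have sunk and the force is 16 N against the 5 N spring. The bowl has not moved. I'll retract and go to the sieve.

Run:
```python
from h import *
plan([.42,.10,.25],Rt(4.4,38),grip=True)
plan([.511,.277,.21],Rt(4.4,38),grip=True)
```

```text
t 3.75 tool [ 0.4902 -0.3142  0.0441] F [-3.1  2.3 16.8] open 0.0004 j [ -37.   36.   97.   -0.   47. -127.]
-> tcp [0.4315 0.1009 0.2352] dp [-19.15   5.84  41.49] turn [-0.073 -0.026 -0.662]
t 3.75 tool [ 0.4902 -0.3142  0.0441] F [-3.1  2.3 16.8] open 0.0004 j [ -37.   36.   97.   -0.   47. -127.]
-> tcp [0.5225 0.2779 0.1952] dp [-15.16  -3.26  59.19] turn [-0.073 -0.026 -0.662]
```

>>> drive_tool:
  dp:
    - [-5,0,0]
    - [-10,0,0]
    - [-15,3,4]
    - [-19,5.8,41.5]
    - [-19,5.8,41.5]
    - [-19,5.8,41.5]
    - [-19,5.8,41.5]
    - [-19,5.8,41.5]
    - [-19,5.8,41.5]
    - [-19,5.8,41.5]
  turn:
    - [0,0,0]
    - [0,0,0]
    - [0,0,-0.1]
    - [-0.073,-0.026,-0.662]
    - [-0.073,-0.026,-0.662]
    - [-0.073,-0.026,-0.662]
    - [-0.073,-0.026,-0.662]
    - [-0.073,-0.026,-0.662]
    - [-0.073,-0.026,-0.662]
    - [-0.073,-0.026,-0.662]
  jaw: [-1,-1,-1,-1,1,1,1,1,1,1]

```text
t: 4.75
tool_pos: [0.4407, 0.0131, 0.221]
orientation: [-90.0, 52.5, 4.4]
contact_force: [0.2, 0.1, 0.3]
opening: 0.0436
```

Run:
```python
from h import *
plan([.511,.277,.21],Rt(4.4,38),grip=True)
```

```text
t 4.75 tool [0.4407 0.0131 0.221 ] F [0.2 0.1 0.3] open 0.0436 j [ -10.   -6.  134.   30.   17. -130.]
-> tcp [0.5225 0.2779 0.1952] dp [ 8.23 -6.49 25.78] turn [-0.001 -0.    -0.009]
```

>>> drive_tool:
  dp:
    - [6,-5,18]
    - [6,-5,18]
    - [6,-5,18]
    - [6,-5,18]
    - [6,-5,18]
    - [6,-5,18]
    - [6,-5,18]
    - [6,-5,18]
  turn:
    - [0,0,0]
    - [0,0,0]
    - [0,0,0]
    - [0,0,0]
    - [0,0,0]
    - [0,0,0]
    - [0,0,0]
    - [0,0,0]
  jaw: [1,1,1,1,1,1,1,1]

```text
t: 5.55
tool_pos: [0.5046, 0.1991, 0.2032]
orientation: [-90.0, 52.5, 4.4]
contact_force: [0.2, -0.5, -0.1]
opening: 0.0931
```

Run:
```python
from h import *
plan([.511,.277,.21],Rt(4.4,38),grip=True)
plan([.597,.284,.10],Rt(4.4,38),grip=True)
shot('wrist','w1');shot('side','side3');shot('top','top3')
```

```text
t 5.55 tool [0.5046 0.1991 0.2032] F [ 0.2 -0.5 -0.1] open 0.0931 j [ 22.   9. 122. -39.  17. -38.]
-> tcp [0.5225 0.2779 0.1952] dp [ 2.1  -1.41  7.72] turn [-0.     0.    -0.009]
t 5.55 tool [0.5046 0.1991 0.2032] F [ 0.2 -0.5 -0.1] open 0.0931 j [ 22.   9. 122. -39.  17. -38.]
-> tcp [0.6085 0.2849 0.0852] dp [16.08 -1.57  7.76] turn [-0.     0.    -0.009]
```

View pics/w1.png

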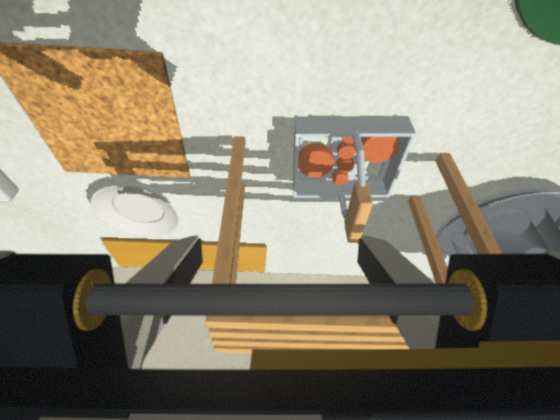

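View pics/side3.png

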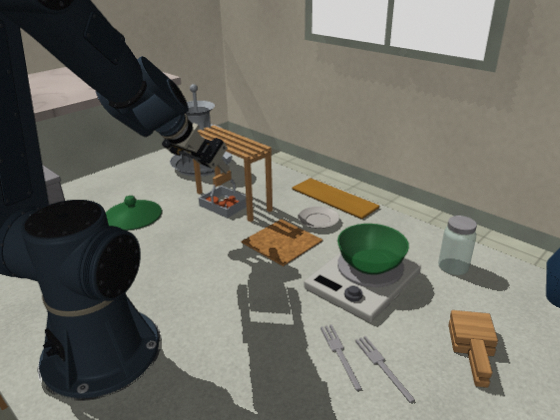

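Run:
```python
from h import *
w=load('w1');C=cloud(w)
q=C[175:245,335:380].reshape(-1,3); q=q[(q[:,2]>.107)&(q[:,2]<.125)]
print(len(q),q.mean(0),q.min(0),q.max(0),cv2.minAreaRect((q[:,:2]*1000).astype(np.float32)))
c=np.polyfit(q[:,0],q[:,1],1);print('yaw',np.degrees(np.arctan(c[0])),'y at .597',np.polyval(c,.597))
im=w['pixels'][95:260,270:430];cv2.imwrite('pics/w1c.png',cv2.resize(im,None,fx=3.6,fy=3.6,interpolation=cv2.INTER_CUBIC))
# sieve rim
q=C[105:205,285:420].reshape(-1,3); q=q[(q[:,2]>.026)&(q[:,2]<.04)];print('rim',len(q),cv2.minAreaRect((q[:,:2]*1000).astype(np.float32)))
```

```text
721 [0.59045868 0.28662254 0.11493402] [0.56223927 0.27923443 0.10712426] [0.63386431 0.29734739 0.11820508] ((597.827880859375, 288.68670654296875), (71.44416809082031, 13.880916595458984), 5.0976715087890625)
yaw 3.9011105300165223 y at .597 0.2870686119414112
rim 1801 ((597.8865356445312, 289.283935546875), (109.42642974853516, 131.04673767089844), 5.326474666595459)
```

View pics/w1c.png

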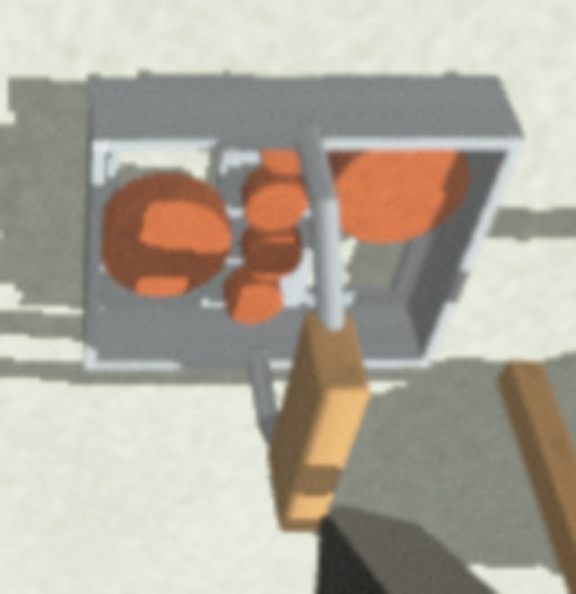

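Run:
```python
from h import *
plan([.512,.2799,.21],Rt(4.8,38),grip=True)
plan([.598,.287,.10],Rt(4.8,38),grip=True)
```

```text
t 5.7 tool [0.5035 0.197  0.2029] F [ 0.1 -0.3  0.7] open 0.093 j [ 22.   9. 122. -39.  17. -38.]
-> tcp [0.5235 0.2809 0.1952] dp [ 2.2  -1.63  8.21] turn [-0.005 -0.005 -0.011]
t 5.7 tool [0.5035 0.197  0.2029] F [ 0.1 -0.3  0.7] open 0.093 j [ 22.   9. 122. -39.  17. -38.]
-> tcp [0.6095 0.288  0.0852] dp [16.18 -1.82  8.27] turn [-0.005 -0.005 -0.011]
```

>>> drive_tool:
  dp:
    - [1,-1,4]
    - [2,-1.6,8.2]
    - [2,-1.6,8.2]
    - [2,-1.6,8.2]
    - [6,-1.7,8.2]
    - [9,-1.7,8.2]
    - [12,-1.8,8.2]
    - [12,-1.8,8.2]
    - [12,-1.8,8.2]
  turn:
    - [-0.005,-0.005,-0.011]
    - [-0.005,-0.005,-0.011]
    - [-0.005,-0.005,-0.011]
    - [-0.005,-0.005,-0.011]
    - [-0.005,-0.005,-0.011]
    - [-0.005,-0.005,-0.011]
    - [-0.005,-0.005,-0.011]
    - [-0.005,-0.005,-0.011]
    - [-0.005,-0.005,-0.011]
  jaw: [1,1,1,1,1,1,1,1,1]

```text
t: 6.6
tool_pos: [0.5845, 0.2833, 0.1193]
orientation: [-90.0, 52.0, 4.6]
contact_force: [0.3, 0.7, 0.2]
opening: 0.093
```

Run:
```python
from h import *
plan([.598,.287,.10],Rt(4.8,38),grip=True)
s=shot('side','side4')['pixels']
cv2.imwrite('pics/c4.png',cv2.resize(s[90:245,145:325],None,fx=4,fy=3.8,interpolation=cv2.INTER_CUBIC))
shot('wrist','w2')
```

```text
t 6.6 tool [0.5845 0.2833 0.1193] F [0.3 0.7 0.2] open 0.093 j [ 28.  28. 110. -65.  15.  -7.]
-> tcp [0.6095 0.288  0.0852] dp [4.25 0.1  0.26] turn [-0.003 -0.002 -0.   ]
```

View pics/c4.png

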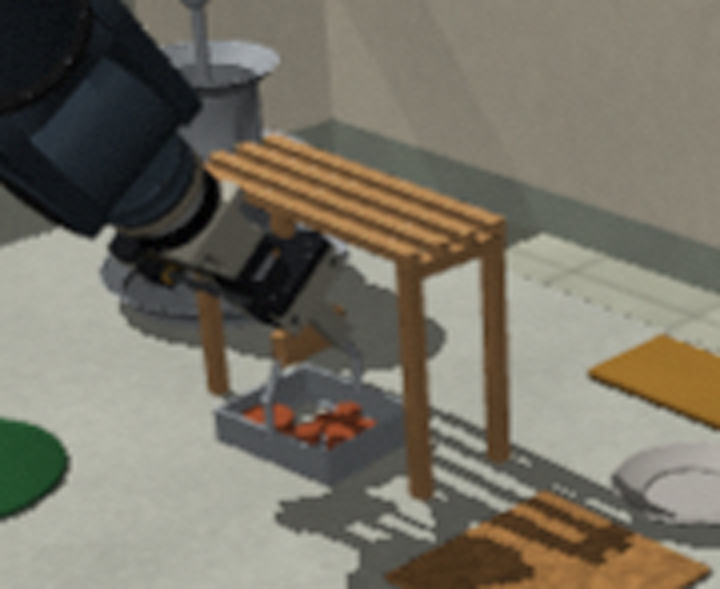

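View pics/w2.png

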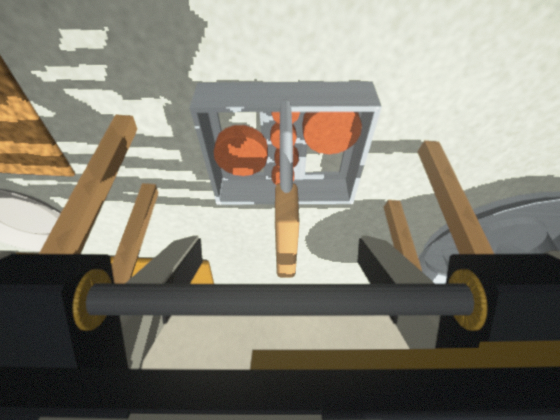

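Fingers straddle the handle (wrist px 287,230), clear of the slats. Advancing the last 4 cm.

>>> drive_tool:
  dp:
    - [1.5,0.1,0.2]
    - [3,0.1,0.2]
    - [4.1,0.1,0.2]
    - [4.1,0.1,0.2]
    - [4.1,0.1,0.2]
  turn:
    - [0,0,0]
    - [0,0,0]
    - [0,0,0]
    - [0,0,0]
    - [0,0,0]
  jaw: [1,1,1,1,1]

```text
t: 7.2
tool_pos: [0.6089, 0.2889, 0.0874]
orientation: [-89.9, 51.9, 4.8]
contact_force: [-1.1, -0.0, 0.1]
opening: 0.0929
```

Run:
```python
from h import *
plan([.598,.287,.10],Rt(4.8,38),grip=True)
```

```text
t 7.2 tool [0.6089 0.2889 0.0874] F [-1.1 -0.   0.1] open 0.0929 j [ 27.  33. 107. -74.  14.   1.]
-> tcp [0.6095 0.288  0.0852] dp [ 0.21  0.09 -0.1 ] turn [-0.002 -0.     0.002]
```

>>> drive_tool:
  dp:
    - [0.2,0,-0.1]
    - [0.2,0,-0.1]
    - [0.2,0,-0.1]
    - [0.2,0,-0.1]
    - [0.2,0,-0.1]
    - [0.2,0,-0.1]
    - [0.2,0,-0.1]
    - [0.2,0,-0.1]
    - [0.2,0,-0.1]
    - [0.2,0,-0.1]
  turn:
    - [0,0,0]
    - [0,0,0]
    - [0,0,0]
    - [0,0,0]
    - [0,0,0]
    - [0,0,0]
    - [0,0,0]
    - [0,0,0]
    - [0,0,0]
    - [0,0,0]
  jaw: [-1,-1,-1,-1,-1,-1,-1,-1,-1,-1]
  squeeze: 50

```text
t: 8.2
tool_pos: [0.6104, 0.2881, 0.0847]
orientation: [-89.9, 51.9, 4.8]
contact_force: [-0.2, 1.5, 0.8]
opening: 0.0177
```

Run:
```python
from h import *
plan([.598,.287,.11],Rt(4.8,38),grip=True)
plan([.498,.278,.12],Rt(4.8,38),grip=True)
shot('wrist','w3')
```

```text
t 8.2 tool [0.6104 0.2881 0.0847] F [-0.2  1.5  0.8] open 0.0177 j [ 27.  33. 107. -75.  14.   2.]
-> tcp [0.6095 0.288  0.0952] dp [-0.88 -0.57 -0.01] turn [-0.002 -0.     0.001]
t 8.2 tool [0.6104 0.2881 0.0847] F [-0.2  1.5  0.8] open 0.0177 j [ 27.  33. 107. -75.  14.   2.]
-> tcp [0.5095 0.279  0.1052] dp [-7.86  6.72 -0.08] turn [-0.002 -0.     0.001]
```

View pics/w3.png

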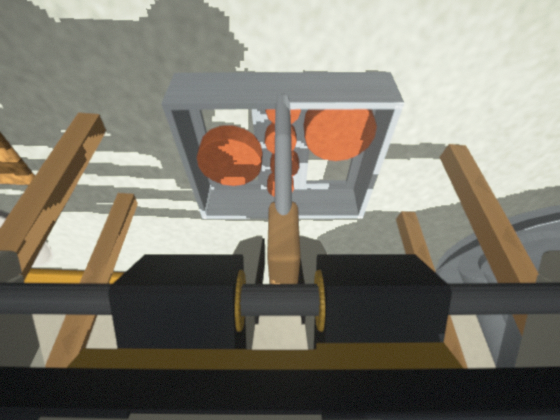

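>>> drive_tool:
  dp:
    - [0,0,0]
    - [0,0,0]
    - [0,0,0]
    - [-0.2,-0.15,0]
    - [-0.5,-0.4,0]
    - [-0.8,-0.6,0]
    - [-1.0,-0.8,0]
    - [-1.2,-0.9,0]
    - [-1.2,-0.9,0]
  turn:
    - [0,0,0]
    - [0,0,0]
    - [0,0,0]
    - [0,0,0]
    - [0,0,0]
    - [0,0,0]
    - [0,0,0]
    - [0,0,0]
    - [0,0,0]
  jaw: [-1,-1,-1,-1,-1,-1,-1,-1,-1]

```text
t: 9.15
tool_pos: [0.6102, 0.2879, 0.1]
orientation: [-89.9, 51.9, 4.8]
contact_force: [-0.5, -0.1, -3.8]
opening: 0.0139
```

Run:
```python
from h import *
plan([.510,.278,.12],Rt(4.8,38),grip=True)
shot('wrist','w4')
s=shot('side','side5')['pixels']
cv2.imwrite('pics/c5.png',cv2.resize(s[90:245,145:325],None,fx=4,fy=3.8,interpolation=cv2.INTER_CUBIC))
```

```text
t 9.15 tool [0.6102 0.2879 0.1   ] F [-0.5 -0.1 -3.8] open 0.0139 j [ 27.  32. 107. -68.  14.  -5.]
-> tcp [0.5215 0.279  0.1052] dp [-5.9   6.69 -0.17] turn [-0.002 -0.     0.001]
```

View pics/w4.png

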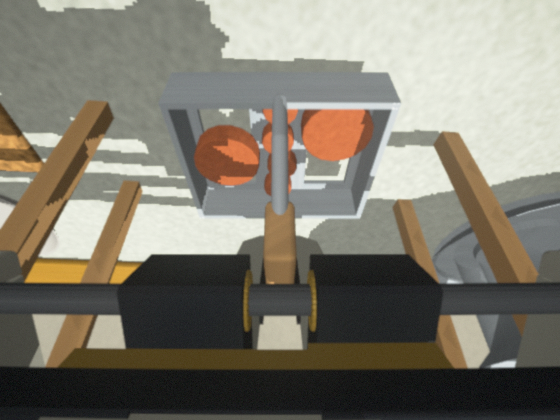

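View pics/c5.png

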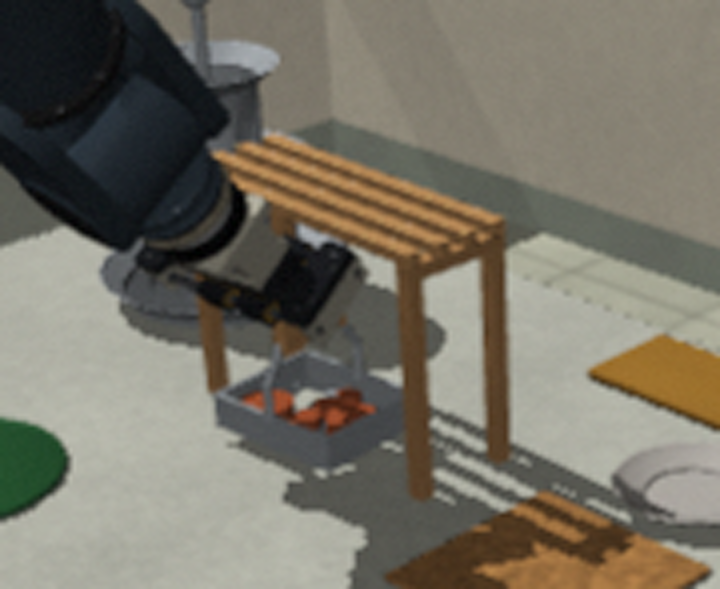

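Sieve lifted level with all six sweets aboard. Now I pull it straight out, gently.

>>> drive_tool:
  dp:
    - [-0.3,0.4,0]
    - [-0.8,1.0,0]
    - [-1.4,1.8,0]
    - [-2.1,2.7,0]
    - [-2.8,3.6,0]
    - [-3.5,4.5,0]
    - [-4.2,5.4,0]
    - [-4.9,6.3,0]
    - [-5.5,7.0,0]
    - [-5.9,7.5,0]
  turn:
    - [0,0,0]
    - [0,0,0]
    - [0,0,0]
    - [0,0,0]
    - [0,0,0]
    - [0,0,0]
    - [0,0,0]
    - [0,0,0]
    - [0,0,0]
    - [0,0,0]
  jaw: [-1,-1,-1,-1,-1,-1,-1,-1,-1,-1]

```text
t: 10.25
tool_pos: [0.5142, 0.2802, 0.0999]
orientation: [-89.9, 52.0, 4.8]
contact_force: [-0.1, 0.8, -3.6]
opening: 0.0141
```

Run:
```python
from h import *
plan([.48,.12,.23],Rt(-5,38),grip=True)
plan([.50,-.05,.235],Rt(-14,38),grip=True)
```

```text
t 10.25 tool [0.5142 0.2802 0.0999] F [-0.1  0.8 -3.6] open 0.0141 j [ 32.  26. 119. -88.  16.  20.]
-> tcp [0.4915 0.119  0.2152] dp [-11.31  -4.3  -15.86] turn [0.133 0.105 0.001]
t 10.25 tool [0.5142 0.2802 0.0999] F [-0.1  0.8 -3.6] open 0.0141 j [ 32.  26. 119. -88.  16.  20.]
-> tcp [ 0.5112 -0.0528  0.2202] dp [-11.38  -5.05 -33.15] turn [0.257 0.202 0.001]
```

>>> drive_tool:
  dp:
    - [-0.4,-0.15,-0.5]
    - [-1.2,-0.45,-1.6]
    - [-2.3,-0.9,-3.2]
    - [-3.6,-1.4,-5.0]
    - [-5.0,-1.9,-7.0]
    - [-6.4,-2.4,-9.0]
    - [-7.8,-3.0,-11.0]
    - [-9.1,-3.5,-12.8]
    - [-10.2,-3.9,-14.4]
    - [-11.0,-4.2,-15.5]
  turn:
    - [0.004,0.003,0]
    - [0.013,0.01,0]
    - [0.027,0.021,0]
    - [0.042,0.033,0]
    - [0.059,0.046,0]
    - [0.075,0.059,0]
    - [0.092,0.073,0]
    - [0.107,0.084,0]
    - [0.12,0.095,0]
    - [0.13,0.102,0]
  jaw: [-1,-1,-1,-1,-1,-1,-1,-1,-1,-1]

```text
t: 11.25
tool_pos: [0.4931, 0.1214, 0.2133]
orientation: [-89.9, 51.9, -4.8]
contact_force: [0.6, 0.1, -3.6]
opening: 0.0139
```

Run:
```python
from h import *
shot('wrist','w5')
plan([.52,-.08,.235],Rt(-12,38),grip=True)
```

```text
t 11.3 tool [0.4932 0.1208 0.2143] F [ 1.3 -1.3 -2.9] open 0.0139 j [ 15.   4. 126. -42.  18. -33.]
-> tcp [ 0.5313 -0.0824  0.2202] dp [  2.94  -4.73 -19.92] turn [0.097 0.077 0.003]
```

View pics/w5.png

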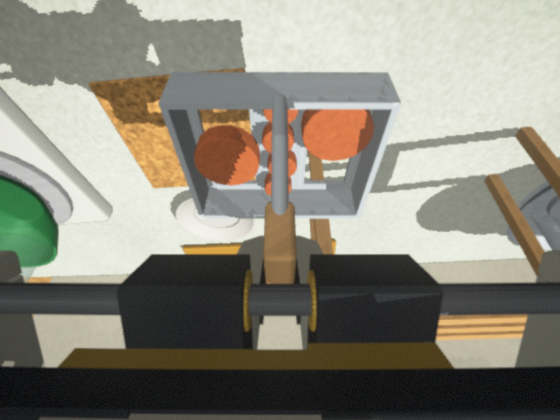

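All six sweets are still in place in the sieve (wrist px 160–400). Continuing towards the bowl.

>>> drive_tool:
  dp:
    - [0.1,-0.1,-0.6]
    - [0.3,-0.4,-1.9]
    - [0.5,-0.9,-3.8]
    - [0.9,-1.4,-6.0]
    - [1.2,-2.0,-8.4]
    - [1.6,-2.6,-10.8]
    - [2.0,-3.2,-13.3]
    - [2.4,-3.8,-15.9]
    - [2.7,-4.3,-18.2]
    - [2.9,-4.7,-19.7]
  turn:
    - [0.003,0.002,0]
    - [0.009,0.007,0]
    - [0.018,0.015,0]
    - [0.029,0.023,0]
    - [0.041,0.032,0]
    - [0.052,0.042,0]
    - [0.065,0.051,0]
    - [0.077,0.061,0]
    - [0.089,0.07,0]
    - [0.096,0.076,0]
  jaw: [-1,-1,-1,-1,-1,-1,-1,-1,-1,-1]

```text
t: 12.3
tool_pos: [0.5315, -0.0796, 0.2176]
orientation: [-90.0, 52.0, -11.9]
contact_force: [0.9, 0.0, -4.4]
opening: 0.0137
```

Run:
```python
from h import *
plan([.617,-.277,.235],Rt(-20,38),grip=True)
```

```text
t 12.3 tool [ 0.5315 -0.0796  0.2176] F [ 0.9  0.  -4.4] open 0.0137 j [-14.   6. 123.   6.  13. -98.]
-> tcp [ 0.6279 -0.281   0.2202] dp [  8.15 -10.85 -17.72] turn [ 0.112  0.087 -0.   ]
```

Run:
```python
from h import *
plan([.617,-.277,.235],Rt(-28,38),grip=True)
```

```text
t 12.3 tool [ 0.5315 -0.0796  0.2176] F [ 0.9  0.  -4.4] open 0.0137 j [-14.   6. 123.   6.  13. -98.]
-> tcp [ 0.6272 -0.2824  0.2202] dp [  8.13 -10.83 -17.88] turn [ 0.222  0.173 -0.   ]
```

>>> drive_tool:
  dp:
    - [0.2,-0.3,-0.5]
    - [0.7,-1.0,-1.6]
    - [1.4,-1.9,-3.2]
    - [2.4,-3.2,-5.2]
    - [3.4,-4.5,-7.4]
    - [4.4,-5.9,-9.7]
    - [5.4,-7.2,-11.9]
    - [6.3,-8.4,-13.9]
    - [7.1,-9.5,-15.7]
    - [7.8,-10.3,-17.0]
  turn:
    - [0.006,0.005,0]
    - [0.02,0.015,0]
    - [0.039,0.03,0]
    - [0.065,0.051,0]
    - [0.092,0.072,0]
    - [0.12,0.094,0]
    - [0.147,0.115,0]
    - [0.172,0.134,0]
    - [0.194,0.151,0]
    - [0.21,0.164,0]
  jaw: [-1,-1,-1,-1,-1,-1,-1,-1,-1,-1]

```text
t: 13.3
tool_pos: [0.6241, -0.2728, 0.2201]
orientation: [-90.0, 51.9, -27.2]
contact_force: [0.4, 0.6, -4.0]
opening: 0.0137
```

Run:
```python
from h import *
shot('wrist','w6');shot('top','top6')
s=shot('side','side6')['pixels']
cv2.imwrite('pics/c6.png',cv2.resize(s[120:330,260:480],None,fx=3.2,fy=2.8,interpolation=cv2.INTER_CUBIC))
plan([.617,-.277,.222],Rt(-28,38),grip=True)
# sieve underside check
C=cloud(load('wrist') if 0 else load('w6'))
q=C[60:230,150:410].reshape(-1,3);q=q[(q[:,2]>.152)&(q[:,2]<.19)];print(len(q),np.median(q[:,2]),cv2.minAreaRect((q[:,:2]*1000).astype(np.float32)))
```

```text
t 13.45 tool [ 0.6234 -0.2716  0.2196] F [ 0.1  0.3 -3.3] open 0.0137 j [-28.  20. 104.   1.  18. -91.]
-> tcp [ 0.6272 -0.2824  0.2072] dp [ 1.49  0.11 -0.79] turn [0.012 0.01  0.   ]
17027 0.15767875400945885 ((613.3344116210938, -267.0994873046875), (130.6847686767578, 109.34874725341797), 62.653358459472656)
```

View pics/w6.png

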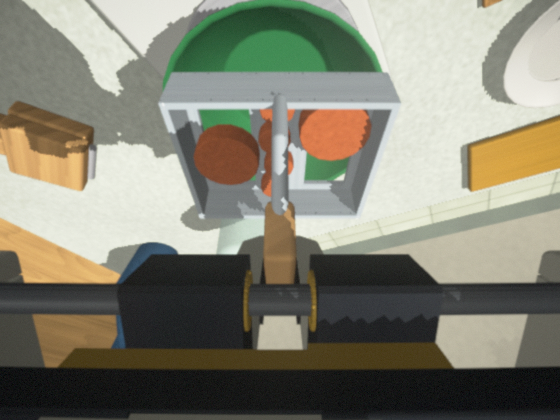

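View pics/c6.png

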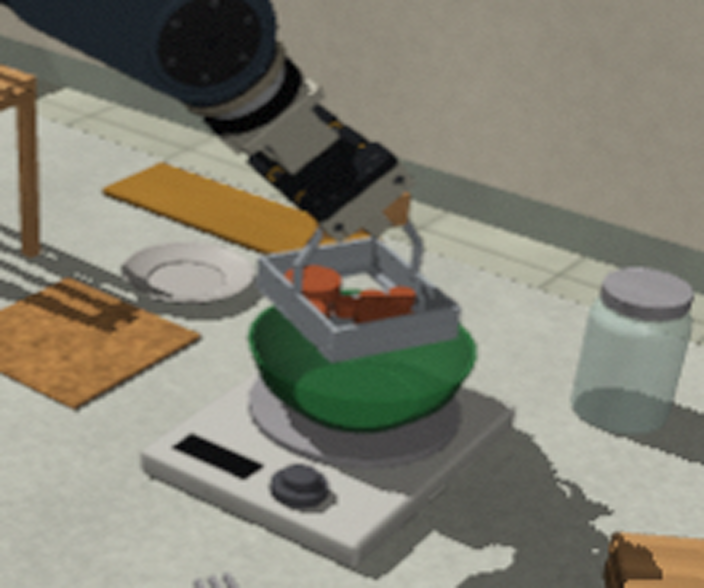

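The sieve hangs level over the bowl with all sweets in it. I'll centre it, lower it a little, and start with a moderate shake.

>>> drive_tool:
  dp:
    - [0.6,0.1,-0.4]
    - [1.2,0.1,-0.8]
    - [1.3,0.1,-0.8]
    - [1.3,0.1,1.2]
    - [1.3,0.1,1.2]
    - [1.3,0.1,-2.8]
    - [1.3,0.1,-2.8]
    - [1.3,0.1,1.2]
    - [1.3,0.1,1.2]
    - [1.3,0.1,-0.8]
  turn:
    - [0.01,0.008,0]
    - [0.01,0.008,0]
    - [0.01,0.008,0]
    - [0.01,0.008,0]
    - [0.01,0.008,0]
    - [0.01,0.008,0]
    - [0.01,0.008,0]
    - [0.01,0.008,0]
    - [0.01,0.008,0]
    - [0.01,0.008,0]
  jaw: [-1,-1,-1,-1,-1,-1,-1,-1,-1,-1]

```text
t: 14.45
tool_pos: [0.6269, -0.2794, 0.2096]
orientation: [-90.0, 51.9, -27.6]
contact_force: [0.6, -0.7, -3.9]
opening: 0.0136
```

Run:
```python
from h import *
shot('wrist','w7')
s=shot('side','side7')['pixels']
cv2.imwrite('pics/c7.png',cv2.resize(s[120:330,260:480],None,fx=3.2,fy=2.8,interpolation=cv2.INTER_CUBIC))
plan([.617,-.277,.222],Rt(-28,38),grip=True)
```

```text
t 14.55 tool [ 0.6254 -0.2824  0.2095] F [-0.2  0.2 -3.1] open 0.0136 j [-28.  21. 104.   1.  17. -91.]
-> tcp [ 0.6272 -0.2824  0.2072] dp [0.28 0.02 0.08] turn [0.003 0.002 0.001]
```

View pics/w7.png

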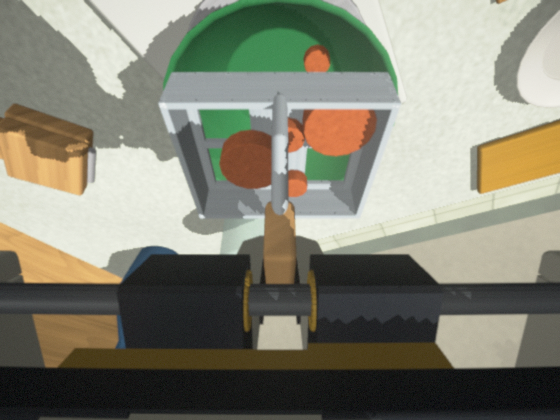

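View pics/c7.png

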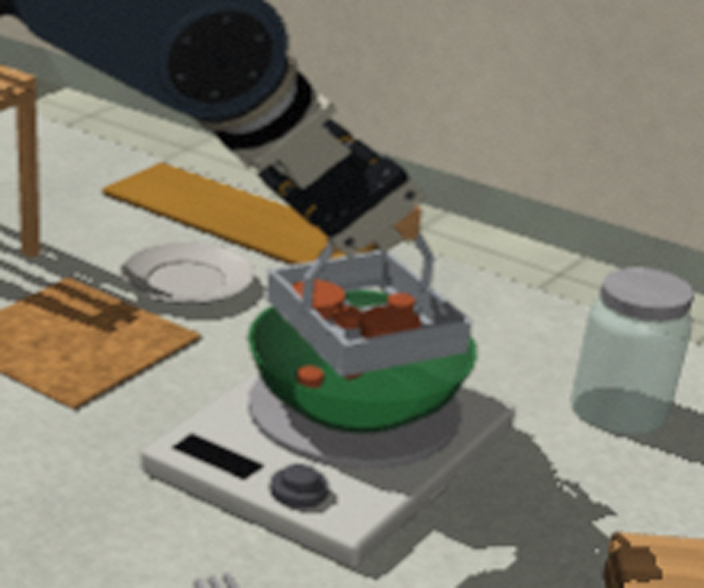

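Two small ones dropped into the bowl (one visible at wrist px 317,58; a second glimpsed through the glass), and two remain at the strip (290,135 and 295,183). Shaking again.

>>> drive_tool:
  dp:
    - [0,0,-2.2]
    - [0,0,-2.2]
    - [0,0,2.2]
    - [0,0,2.2]
    - [0,0,-2.2]
    - [0,0,-2.2]
    - [0,0,2.2]
    - [0,0,2.2]
    - [0,0,0]
    - [0,0,0]
  turn:
    - [0,0,0]
    - [0,0,0]
    - [0,0,0]
    - [0,0,0]
    - [0,0,0]
    - [0,0,0]
    - [0,0,0]
    - [0,0,0]
    - [0,0,0]
    - [0,0,0]
  jaw: [-1,-1,-1,-1,-1,-1,-1,-1,-1,-1]

```text
t: 15.55
tool_pos: [0.6256, -0.2821, 0.2095]
orientation: [-90.0, 51.9, -27.8]
contact_force: [0.4, -0.0, -3.0]
opening: 0.0141
```

Run:
```python
from h import *
shot('wrist','w8')
s=shot('side','side8')['pixels']
cv2.imwrite('pics/c8.png',cv2.resize(s[120:330,260:480],None,fx=3.2,fy=2.8,interpolation=cv2.INTER_CUBIC))
plan([.617,-.277,.222],Rt(-28,38),grip=True)
```

```text
t 15.65 tool [ 0.6259 -0.2814  0.2095] F [-0.1  0.3 -3.1] open 0.0137 j [-28.  21. 104.   1.  17. -91.]
-> tcp [ 0.6272 -0.2824  0.2072] dp [ 0.28  0.01 -0.03] turn [0.002 0.002 0.001]
```

View pics/w8.png

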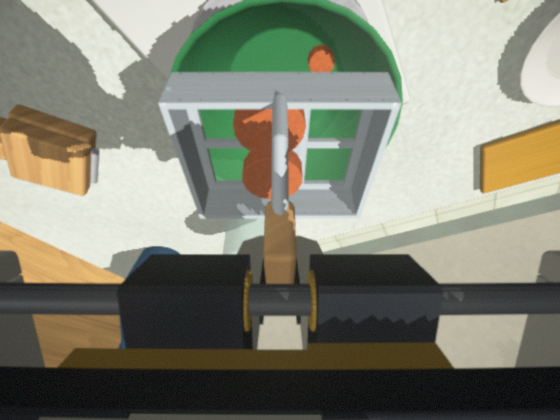

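View pics/c8.png

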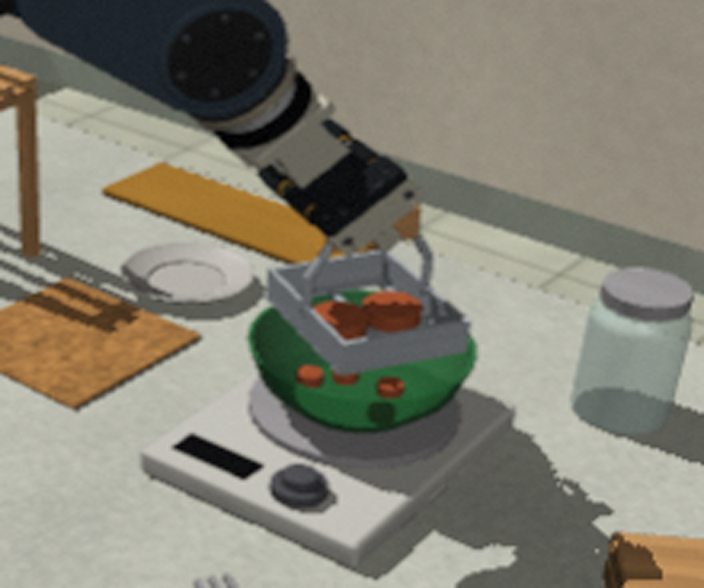

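Run:
```python
import cv2
w=cv2.imread('pics/w8.png')[20:220,150:415];s=cv2.imread('pics/side8.png')[200:285,330:415]
cv2.imwrite('pics/w8c.png',cv2.resize(w,None,fx=3,fy=3,interpolation=cv2.INTER_CUBIC))
cv2.imwrite('pics/s8c.png',cv2.resize(s,None,fx=7,fy=7,interpolation=cv2.INTER_CUBIC))
```

```text
(no output)
```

View pics/w8c.png

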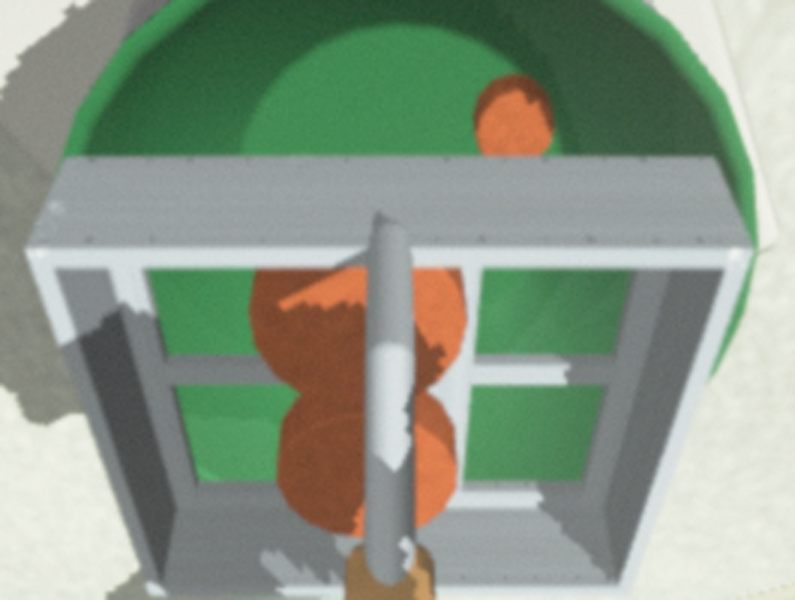

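View pics/s8c.png

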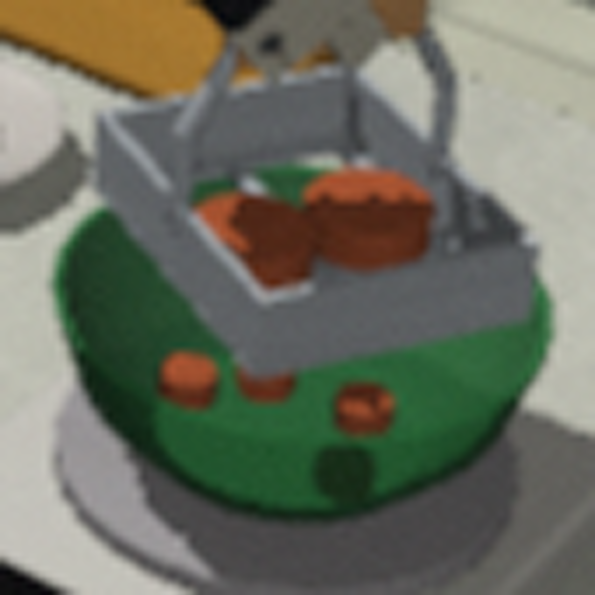

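The sieve shows only the two large ones, and three smalls are plain in the bowl, with a dark spot that may be the fourth. I'll lift the sieve a bit to count.

>>> drive_tool:
  dp:
    - [-0.4,-0.3,0]
    - [-1.4,-1.0,0]
    - [-2.8,-2.2,0]
    - [-4.3,-3.4,0]
    - [-5.8,-4.6,0]
    - [-7.0,-5.5,0]
    - [-7.6,-6.0,0]
    - [-7.9,-6.2,0]
  turn:
    - [0,0,0]
    - [0,0,0]
    - [0,0,0]
    - [0,0,0]
    - [0,0,0]
    - [0,0,0]
    - [0,0,0]
    - [0,0,0]
  jaw: [-1,-1,-1,-1,-1,-1,-1,-1]

```text
t: 16.45
tool_pos: [0.6263, -0.2813, 0.3113]
orientation: [-90.0, 51.9, -27.8]
contact_force: [-0.3, -0.6, -2.9]
opening: 0.0138
```

Run:
```python
from h import *
shot('wrist','w9')
s=shot('side','side9')['pixels']
cv2.imwrite('pics/c9.png',cv2.resize(s[160:290,310:440],None,fx=4.6,fy=4.6,interpolation=cv2.INTER_CUBIC))
w=load('w9')['pixels'][0:220,150:415]
cv2.imwrite('pics/w9c.png',cv2.resize(w,None,fx=2.7,fy=2.7,interpolation=cv2.INTER_CUBIC))
plan([.617,-.277,.222],Rt(-28,38),grip=True)
```

```text
t 16.55 tool [ 0.6261 -0.2813  0.3102] F [ 0.7  0.6 -3. ] open 0.0137 j [-28.  15.  97.   1.  30. -91.]
-> tcp [ 0.6272 -0.2824  0.2072] dp [ 8.2   6.23 -0.05] turn [0.003 0.003 0.001]
```

View pics/c9.png

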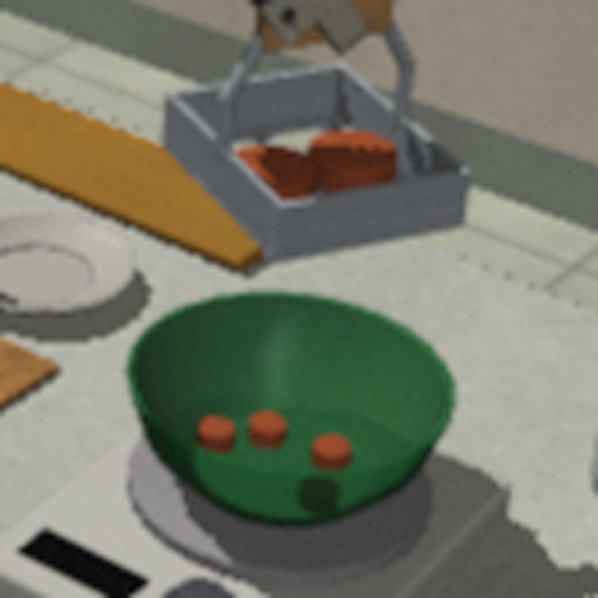

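View pics/w9c.png

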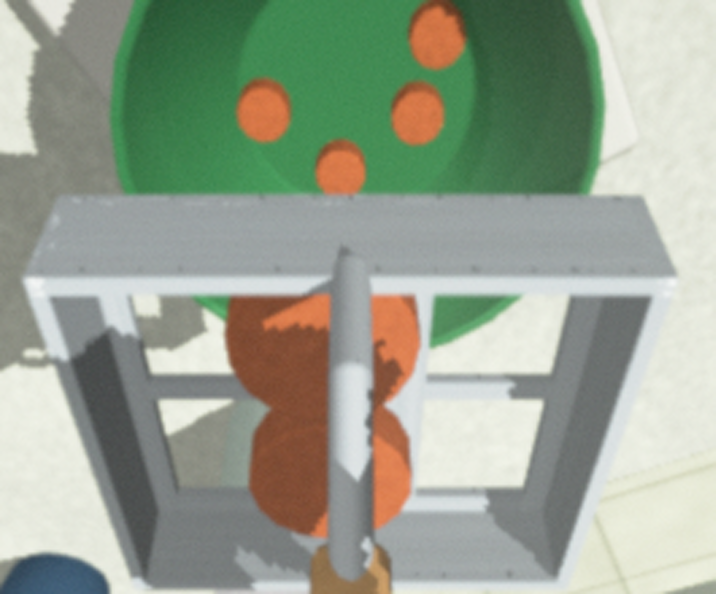

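All four small sweets are in the bowl (crop px 264,112; 340,168; 417,113; 437,35) and both large ones are still in the sieve. On to the mat.

Run:
```python
from h import *
plan([.590,-.13,.27],Rt(-36,38),grip=True)
plan([.570,-.003,.19],Rt(-43,38),grip=True)
C=cloud(load('w9')); t=load('side9')
# mat corners in side image
s=t['pixels'][200:280,225:340]; cv2.imwrite('pics/m.png',cv2.resize(s,None,fx=6,fy=6,interpolation=cv2.INTER_CUBIC))
```

```text
t 16.55 tool [ 0.6261 -0.2813  0.3102] F [ 0.7  0.6 -3. ] open 0.0137 j [-28.  15.  97.   1.  30. -91.]
-> tcp [ 0.5994 -0.1368  0.2552] dp [-1.28 10.56 11.54] turn [0.113 0.089 0.001]
t 16.55 tool [ 0.6261 -0.2813  0.3102] F [ 0.7  0.6 -3. ] open 0.0137 j [-28.  15.  97.   1.  30. -91.]
-> tcp [ 0.5785 -0.0109  0.1752] dp [ 0.26 21.56 21.7 ] turn [0.209 0.164 0.001]
```

View pics/m.png

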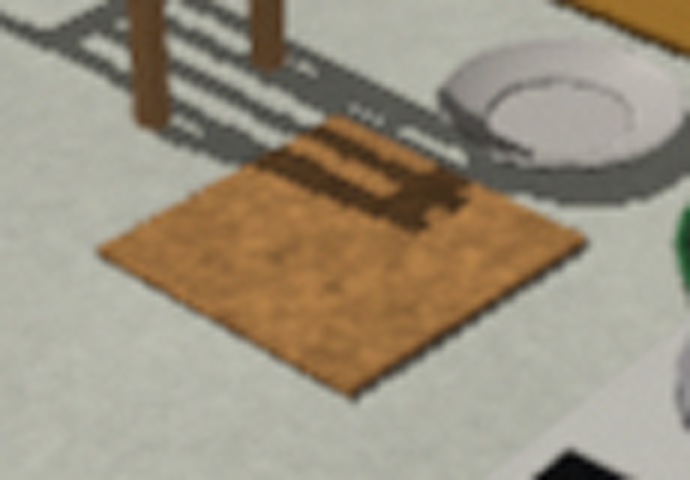

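Run:
```python
from h import *
s=load('side9')
P=[pz(s,225+x/6-.4,200+y/6-.4,.006) for x,y in[(97,250),(338,115),(586,240),(353,393)]]
for p in P: print(p.round(4))
print(np.mean(P,0))
```

```text
[0.4866 0.08   0.006 ]
[0.6558 0.0805 0.006 ]
[ 0.6535 -0.0881  0.006 ]
[ 0.488  -0.0894  0.006 ]
[ 0.57099463 -0.00424974  0.006     ]
```

>>> drive_tool:
  dp:
    - [0,0.5,0.5]
    - [0,1.6,1.6]
    - [0,3.3,3.3]
    - [0,5.4,5.4]
    - [0.1,7.7,7.7]
    - [0.1,10.0,10.0]
    - [0.1,12.3,12.3]
    - [0.2,14.4,14.4]
    - [0.2,16.2,16.2]
    - [0.2,17.4,17.4]
  turn:
    - [0.005,0.004,0]
    - [0.015,0.012,0]
    - [0.032,0.025,0]
    - [0.052,0.041,0]
    - [0.074,0.058,0]
    - [0.096,0.076,0]
    - [0.118,0.093,0]
    - [0.139,0.109,0]
    - [0.156,0.123,0]
    - [0.168,0.132,0]
  jaw: [-1,-1,-1,-1,-1,-1,-1,-1,-1,-1]

```text
t: 17.55
tool_pos: [0.5864, -0.0624, 0.1995]
orientation: [-90.1, 52.0, -40.0]
contact_force: [-0.1, 0.2, -2.7]
opening: 0.0135
```

Run:
```python
from h import *
plan([.570,-.003,.15],Rt(-43,38),grip=True)
```

```text
t 17.55 tool [ 0.5864 -0.0624  0.1995] F [-0.1  0.2 -2.7] open 0.0135 j [  0.  17. 112. -51.  31.  -9.]
-> tcp [ 0.5785 -0.0109  0.1352] dp [2.66 7.04 3.45] turn [ 0.042  0.032 -0.001]
```

Run:
```python
from h import *
plan([.5705,-.0037,.13],Rt(-36,38),grip=True)
```

```text
t 17.55 tool [ 0.5864 -0.0624  0.1995] F [-0.1  0.2 -2.7] open 0.0135 j [  0.  17. 112. -51.  31.  -9.]
-> tcp [ 0.5799 -0.0105  0.1152] dp [4.28 8.21 3.57] turn [-0.054 -0.043 -0.001]
```

>>> drive_tool:
  dp:
    - [0.3,1.0,0.9]
    - [0.7,2.2,1.8]
    - [1.2,3.4,2.6]
    - [1.8,4.7,3.1]
    - [2.5,5.9,3.4]
    - [3.2,7.0,3.5]
    - [3.8,7.7,3.6]
    - [4.2,8.1,3.6]
    - [4.3,8.2,3.6]
    - [4.3,8.2,3.6]
  turn:
    - [0,0,0]
    - [-0.005,-0.004,0]
    - [-0.012,-0.01,0]
    - [-0.022,-0.018,0]
    - [-0.032,-0.026,0]
    - [-0.042,-0.034,0]
    - [-0.049,-0.039,0]
    - [-0.054,-0.043,0]
    - [-0.054,-0.043,0]
    - [-0.054,-0.043,0]
  jaw: [-1,-1,-1,-1,-1,-1,-1,-1,-1,-1]

```text
t: 18.55
tool_pos: [0.5809, -0.012, 0.1162]
orientation: [-90.0, 52.0, -36.0]
contact_force: [-0.4, -0.2, -3.2]
opening: 0.0134
```

Run:
```python
from h import *
shot('wrist','w10');shot('side','side10')
plan([.5705,-.0037,.108],Rt(-36,38),grip=True)
```

```text
t 18.65 tool [ 0.5812 -0.0121  0.1168] F [ 0.6 -0.8 -3.7] open 0.0133 j [  5.  25. 116. -71.  25.  14.]
-> tcp [ 0.5799 -0.0105  0.0932] dp [1.74 1.62 0.05] turn [-0.001 -0.     0.001]
```

View pics/w10.png

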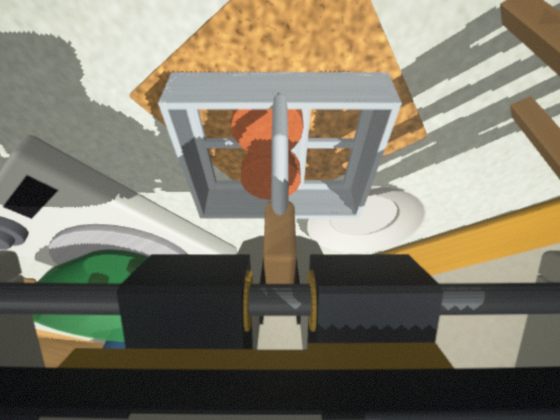

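View pics/side10.png

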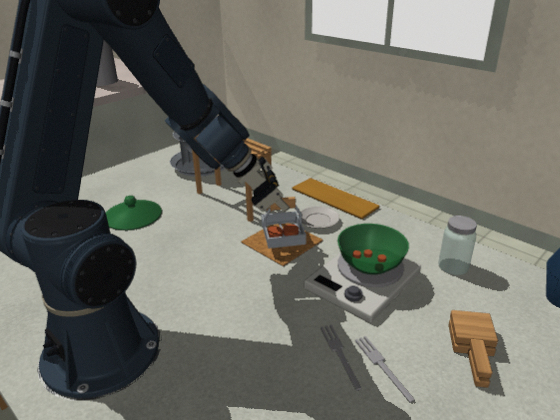

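>>> drive_tool:
  dp:
    - [0.4,0.35,0]
    - [0.8,0.75,0]
    - [1.2,1.15,0]
    - [1.5,1.45,0]
    - [1.7,1.6,0.05]
    - [1.8,1.68,0.05]
    - [1.87,1.74,0.05]
    - [1.94,1.79,0.05]
    - [1.94,1.79,0.05]
  turn:
    - [0,0,0]
    - [0,0,0]
    - [0,0,0]
    - [0,0,0]
    - [0,0,0]
    - [0,0,0]
    - [0,0,0]
    - [0,0,0]
    - [0,0,0]
  jaw: [-1,-1,-1,-1,-1,-1,-1,-1,-1]

```text
t: 19.55
tool_pos: [0.5799, -0.0105, 0.0907]
orientation: [-89.9, 51.9, -36.0]
contact_force: [0.8, -0.1, -1.5]
opening: 0.0137
```

Run:
```python
from h import *
s=shot('side','side11')['pixels']
cv2.imwrite('pics/c11.png',cv2.resize(s[180:275,215:345],None,fx=5,fy=5,interpolation=cv2.INTER_CUBIC))
plan([.5705,-.0037,.1055],Rt(-36,38),grip=True)
```

```text
t 19.6 tool [ 0.5799 -0.0105  0.0907] F [-0.3  0.4 -0. ] open 0.0137 j [  6.  28. 117. -79.  25.  23.]
-> tcp [ 0.5799 -0.0105  0.0907] dp [ 0.  0. -0.] turn [-0.001 -0.     0.001]
```

View pics/c11.png

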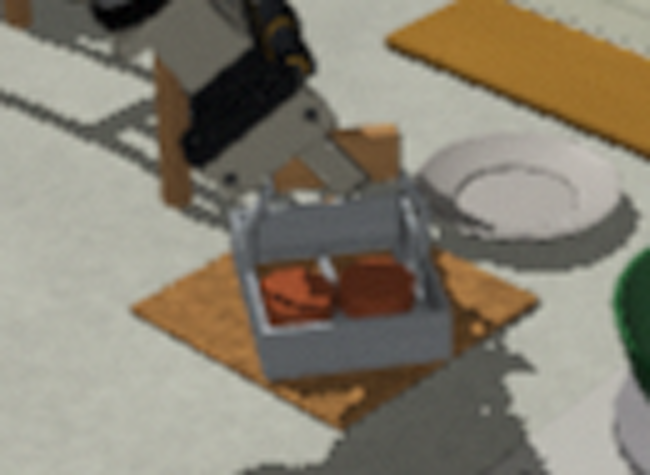

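>>> drive_tool:
  dp:
    - [0.06,0.05,0]
    - [0.08,0.06,0]
    - [0.08,0.06,0]
  turn:
    - [0,0,0]
    - [0,0,0]
    - [0,0,0]
  jaw: [-1,-1,-1]

```text
t: 19.9
tool_pos: [0.58, -0.0105, 0.0907]
orientation: [-89.9, 51.8, -36.0]
contact_force: [-9.4, 3.2, 13.8]
opening: 0.0138
```

>>> drive_tool:
  dp:
    - [-0.06,-0.05,0]
    - [-0.06,-0.05,0]
    - [-0.06,-0.05,0]
    - [-0.06,-0.05,0]
    - [-0.06,-0.05,0]
    - [-0.06,-0.05,0]
    - [-0.06,-0.05,0]
    - [-0.06,-0.05,0]
  turn:
    - [0,0,0]
    - [0,0,0]
    - [0,0,0]
    - [0,0,0]
    - [0,0,0]
    - [0,0,0]
    - [0,0,0]
    - [0,0,0]
  jaw: [-1,-1,-0.4,0.2,0.6,0.6,0.6,0.6]

```text
t: 20.7
tool_pos: [0.5797, -0.0105, 0.0901]
orientation: [-90.0, 52.0, -36.0]
contact_force: [-0.4, 0.6, -0.1]
opening: 0.0572
```

Run:
```python
from h import *
s=shot('side','side12')['pixels']
cv2.imwrite('pics/c12.png',cv2.resize(s[180:275,215:345],None,fx=5,fy=5,interpolation=cv2.INTER_CUBIC))
shot('wrist','w12')
plan([.5705,-.0037,.1055],Rt(-36,38),grip=True)
```

```text
t 20.8 tool [ 0.5797 -0.0105  0.0902] F [ 0.3 -0.1  0.2] open 0.065 j [  6.  28. 117. -79.  25.  23.]
-> tcp [ 0.5799 -0.0105  0.0907] dp [-0.03 -0.05  0.01] turn [-0.001 -0.     0.001]
```

View pics/c12.png

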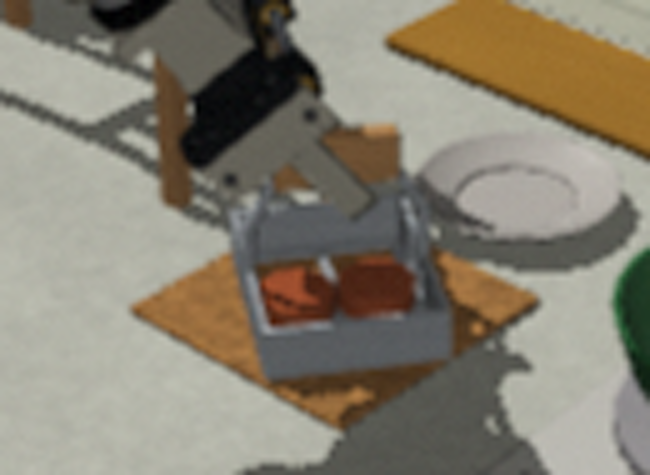

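View pics/w12.png

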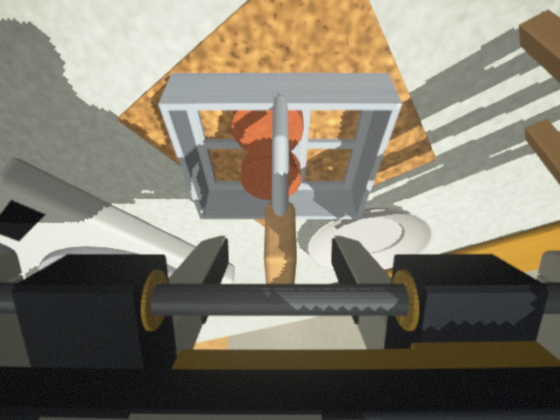

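Released; the sieve stands upright. Backing off along the tool axis.

>>> drive_tool:
  dp:
    - [-0.5,0,0]
    - [-1.5,0,0]
    - [-3,0,0]
    - [-5,0,0]
    - [-7,0,0]
    - [-9,0,0]
    - [-11,0,0]
    - [-13,0,0]
    - [-14,0,0]
    - [-14,0,0]
  turn:
    - [0,0,0]
    - [0,0,0]
    - [0,0,0]
    - [0,0,0]
    - [0,0,0]
    - [0,0,0]
    - [0,0,0]
    - [0,0,0]
    - [0,0,0]
    - [0,0,0]
  jaw: [0.6,0.6,0.6,0.6,0.6,0.6,0.6,0.6,0.6,0.6]

```text
t: 21.8
tool_pos: [0.51, 0.0408, 0.2015]
orientation: [-89.8, 51.9, -35.9]
contact_force: [-0.6, -1.3, 0.0]
opening: 0.0745
```

Run:
```python
from h import *
shot('side','side13');shot('top','top13');w=shot('wrist','w13')
plan([.5705,-.0037,.1055],Rt(-36,38),grip=True)
C=cloud(w);q=C.reshape(-1,3);q=q[(abs(q[:,0]-.57)<.1)&(abs(q[:,1])<.1)]
h=q[(q[:,2]>.112)&(q[:,2]<.128)];print('handle top',len(h),np.median(h[:,2]),cv2.minAreaRect((h[:,:2]*1000).astype(np.float32)))
r=q[(q[:,2]>.032)&(q[:,2]<.046)];print('rim',len(r),cv2.minAreaRect((r[:,:2]*1000).astype(np.float32)))
C=cloud(load('top13'));print
t=load('top13');b=C[140:250,325:415].reshape(-1,3);b=b[(b[:,2]>.095)&(b[:,2]<.112)];print('bowl',cv2.minEnclosingCircle((b[:,:2]*1000).astype(np.float32)))
cv2.imwrite('pics/t13c.png',cv2.resize(t['pixels'][70:300,90:480],None,fx=2,fy=2,interpolation=cv2.INTER_CUBIC))
```

```text
t 21.95 tool [0.5099 0.04   0.1998] F [ 0.6 -0.1  0.4] open 0.0742 j [ 14.  11. 120. -55.  35.   2.]
-> tcp [ 0.5799 -0.0105  0.0907] dp [13.91 -0.07  0.04] turn [-0.001 -0.001  0.   ]
handle top 779 0.12234373907777865 ((570.4771728515625, -3.1215057373046875), (13.950067520141602, 72.27021026611328), 54.12295913696289)
rim 2208 ((570.5205688476562, -3.1971969604492188), (130.70993041992188, 109.83179473876953), 54.1868896484375)
bowl ((618.0042724609375, -277.29046630859375), 90.1409683227539)
```

View pics/t13c.png

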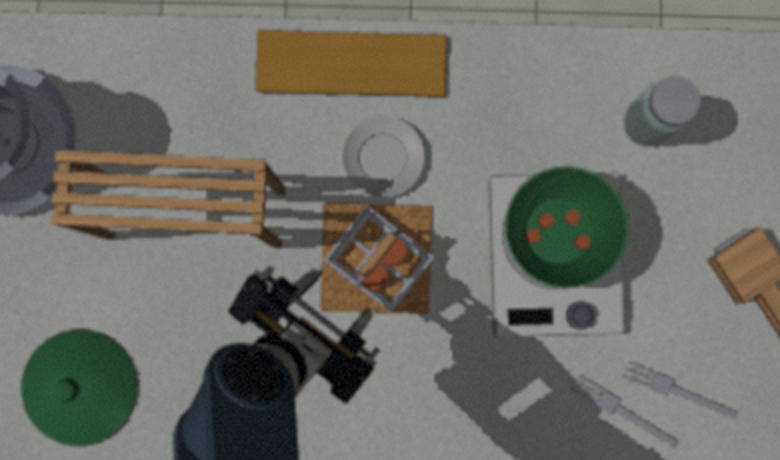

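View pics/side13.png

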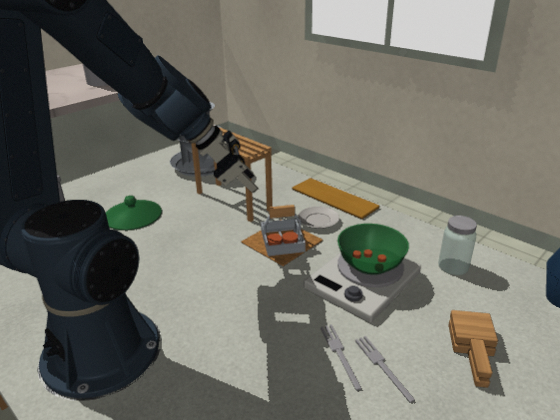

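View pics/w13.png

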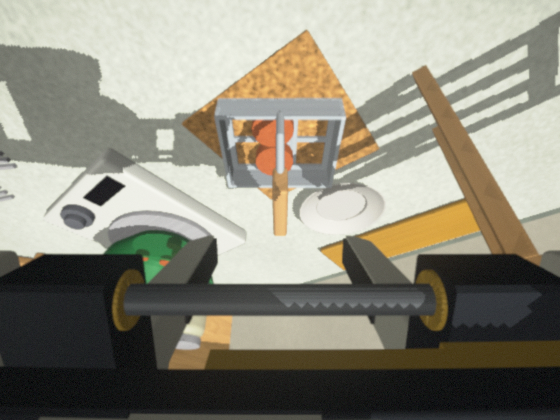

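Run:
```python
from cell import manip
print(manip.finish_job())
```

```text
the job is handed in; nothing more can be done
None
```

The job is done and handed in at about 22 s of the 67 s allowed; no verdict was reported.

- **Tare:** I pressed the key straight down until it stopped, with 16–22 N on the tool against a spring of about 5 N. I inferred the full press from the force and the roughly 5–6 mm the key sank; nothing reads out its travel. The bowl did not move.
- **Sieve:** I took it by the handle leaning 38°, lifted it 15 mm and drew it straight out. I saw no contact with the rack. Two shakes over the bowl dropped all four small sweets. In the last top view all four are in the bowl and both large ones are still in the sieve.
- **Placing:** The sieve stands upright on the mat, turned about 36°. Its centre measured (0.5705, -0.003) against the mat's (0.5705, -0.004). The handle top at z = 0.122 is right for standing on the 6 mm mat. In setting it down I pressed it onto the mat with about 14 N, then eased off before letting go.
- **Other things:** The bowl is still on the scale, at (0.618, -0.277) against (0.617, -0.277) before. The saucer, lid, forks and rack look unmoved in the final pictures, and the gripper is open and clear of everything.

No check failed or disagreed.

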